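# Lock the bush drivers away in their rack

## Task

Put the bush drivers in the wooden caddy away: take the T-key from its stand, seat it fully on the hexagon sunk in the drive well and turn it anticlockwise until the rack's keeper bar is fully back. Drop each driver handle-first through the ring of its own colour until its collar rests on the ring, then turn the key clockwise to bring the keeper fully home over the collars, and hang the key back in its stand, tube down, with its collar resting on the ring. Leave the steel bush and the oiler alone.

Things in the scene. Friction and masses are not known exactly. Their poses are not given: they have to be found in the camera images.
- rack: fixed grey driver rack, 390 mm wide. x axis: from its open front (robot side) to its back; y: along the row of rings to the left; z up; its points share these axes. Origin on the worktop, below the ring axes.
- drive_seat (a point): floor centre of the drive well: a dark steel tube at the rack's right-hand end, bore 42 mm, from its floor at z=50 mm (this point) to its rim at z=90 mm. Sunk in it is a brass hexagon, 24 mm across flats, from the floor to 22 mm above it.
- drive (a joint): angle of the brass hexagon, rad: 0 locked, 1.1 fully unlocked, growing anticlockwise seen from above. At 0 two of its flats face along the rack's +x and -x; the pattern repeats every 60 degrees. Stiff (about 0.1 Nm), stays where it is left; it drives the keeper 16 mm per rad.
- keeper (a joint): position of the steel keeper bar (300 mm long), m: 0 locked (forward over the back of all rings), 0.0176 fully unlocked. Underside 11 mm, top 17 mm above the ring tops. Its front edge is 17.5 mm behind the ring axes when locked (it then blocks the collars) and 35 mm when unlocked.
- t_key: loose steel box spanner with a T bar, 0.3 kg, starts hanging in its stand. Origin: centre of its lower (socket) end, z up along it. Tube 36 mm diameter from 0 to 85 mm, black catch collar 55 mm diameter from 85 to 93 mm, neck 18 mm diameter up to the T bar. Fully seated, its lower end stands on the well floor.
- key_socket (a point): centre of the mouth of the T-key's hexagon socket (same point and axes as the key's origin): 26 mm across flats, 26 mm deep; two flats face along the key's x axis, repeating every 60 degrees. It has about 0.17 rad of play each way on the brass hexagon.
- key_bar (a point): centre of the T bar, 141 mm above the key's lower end: 90 mm long along the key's x axis, 12 mm thick along its y axis, 16 mm high.
- key_collar (a point): centre of the underside of the T-key's black catch collar, 85 mm above its lower end.
- ring_key (a point): centre of the top face of the black ring on the key stand (ring bore 42 mm, outside 60 mm, top at z=100 mm; the stand's base is a fixed 90 mm square grey plate 10 mm thick, post behind the ring up to z=94 mm).
- caddy: loose wooden block, 130 mm square, 30 mm high, 1.3 kg; origin at the centre of its underside. It has four round sockets, 42 mm bore, 24 mm deep, at 35 mm either way from its centre along its x and y, in which the drivers start standing (their handle ends 6 mm above the worktop).
- driver_red: loose bush driver with a red collar, standing handle-down in one of the caddy's sockets. Origin: centre of the handle end, z up along it. Ribbed black handle 37 mm diameter from 0 to 75 mm, red collar (the head) 55 mm diameter from 75 to 83 mm, plain steel pilot 26 mm diameter from 83 to 138 mm (a good place to grip). About 0.25 kg. May be absent.
- driver_red_collar (a point): centre of the underside of the red driver's collar, 75 mm above its handle end.
- ring_red (a point): centre of the top face of the fixed red ring on the rack (bore 42 mm, outside 60 mm, top at z=100 mm, so a hanging driver's handle end is 25 mm above the worktop). Left to right along the rack: red, yellow, green, blue, 68 mm apart; blue is 86 mm from the drive well.
- driver_yellow: loose bush driver with a yellow collar, standing handle-down in one of the caddy's sockets. Origin: centre of the handle end, z up along it. Ribbed black handle 37 mm diameter from 0 to 75 mm, yellow collar (the head) 55 mm diameter from 75 to 83 mm, plain steel pilot 26 mm diameter from 83 to 138 mm (a good place to grip). About 0.25 kg. May be absent.
- driver_yellow_collar (a point): centre of the underside of the yellow driver's collar, 75 mm above its handle end.
- ring_yellow (a point): centre of the top face of the fixed yellow ring on the rack (bore 42 mm, outside 60 mm, top at z=100 mm, so a hanging driver's handle end is 25 mm above the worktop). Left to right along the rack: red, yellow, green, blue, 68 mm apart; blue is 86 mm from the drive well.
- driver_green: loose bush driver with a green collar, standing handle-down in one of the caddy's sockets. Origin: centre of the handle end, z up along it. Ribbed black handle 37 mm diameter from 0 to 75 mm, green collar (the head) 55 mm diameter from 75 to 83 mm, plain steel pilot 26 mm diameter from 83 to 138 mm (a good place to grip). About 0.25 kg. May be absent.
- driver_green_collar (a point): centre of the underside of the green driver's collar, 75 mm above its handle end.
- ring_green (a point): centre of the top face of the fixed green ring on the rack (bore 42 mm, outside 60 mm, top at z=100 mm, so a hanging driver's handle end is 25 mm above the worktop). Left to right along the rack: red, yellow, green, blue, 68 mm apart; blue is 86 mm from the drive well.
- driver_blue: loose bush driver with a blue collar, standing handle-down in one of the caddy's sockets. Origin: centre of the handle end, z up along it. Ribbed black handle 37 mm diameter from 0 to 75 mm, blue collar (the head) 55 mm diameter from 75 to 83 mm, plain steel pilot 26 mm diameter from 83 to 138 mm (a good place to grip). About 0.25 kg. May be absent.
- driver_blue_collar (a point): centre of the underside of the blue driver's collar, 75 mm above its handle end.
- ring_blue (a point): centre of the top face of the fixed blue ring on the rack (bore 42 mm, outside 60 mm, top at z=100 mm, so a hanging driver's handle end is 25 mm above the worktop). Left to right along the rack: red, yellow, green, blue, 68 mm apart; blue is 86 mm from the drive well.
- oil_bottle: bystander: plastic oiler, 45 mm diameter, 158 mm tall; origin at the centre of its base.
- bush_a: bystander: dark steel bush, 34 mm diameter, 74 mm tall; origin at the centre of its base.
Things that resemble listed ones, but are neither listed nor needed, are in the scene too. What is shaped like the driver_red but orange or pink is not meant.

How it is judged (in metres and radians):
On the way, in this order (a step that is already met when the one before it is completed fails the run):
1. keeper bar fully back, turned with the key seated on the hexagon (value of joint keeper above 0.0145 m and horizontal distance between t_key and drive_seat below 0.006 m and distance between t_key and drive_seat below 0.01 m), for 0.2 s.
2. every driver hangs in the ring of its colour (distance between driver_red_collar and ring_red below 0.006 m and angle between each of driver_red, driver_yellow, driver_green, driver_blue's own z axis and vertical below 0.1 rad and distance between driver_yellow_collar and ring_yellow below 0.006 m and distance between driver_green_collar and ring_green below 0.006 m and distance between driver_blue_collar and ring_blue below 0.006 m), for 0.2 s.
3. keeper bar fully home, turned with the key seated, all drivers hanging (all of step 2 and value of joint keeper below 0.0025 m and horizontal distance between t_key and drive_seat below 0.006 m and distance between t_key and drive_seat below 0.01 m), for 0.2 s.
At the end, for the whole second after the job is handed in: Every driver present hangs upright in the ring of its own colour (collar underside within 6 mm of the ring top's centre), the keeper is home (under 3.5 mm), and the key hangs upright in its stand (collar within 6 mm of the ring top's centre), at rest and released (all of step 2 and value of joint keeper below 0.0035 m and distance between key_collar and ring_key below 0.006 m and angle between t_key's own z axis and vertical below 0.1 rad and linear speed of t_key below 0.02 m/s); the robot touches nothing.
It fails at once if the oiler is disturbed (moved more than 40 mm) (distance of oil_bottle from where it was at the start of the episode above 0.04 m).
It fails at once if the steel bush is disturbed (moved more than 40 mm) (distance of bush_a from where it was at the start of the episode above 0.04 m).
Of driver_red, driver_yellow, driver_green, driver_blue only 2 to 4 are there at a start; the rules pass over those that are not, and their reading is None.
At some moment in a run one of caddy may be knocked a few centimetres aside while the robot is not near it.
It also fails if it takes over 210 s, if anything falls off the work surface, if the arm or the gripper's body presses on something with over 40 N, if the wrist force passes 120 N, or if a joint passes its speed limit or range.

## Robot

A 6-joint arm with a two-finger parallel gripper is mounted at the origin on a cart in front of the work surface, level with it; the furniture and walls round the work are solid. World frame = base frame: x ahead of the robot, y to its left, z up, the work surface at z = 0. Lengths are in mm, angles in rad, forces in N, time in s.
With the tool pointing down it reaches from about 375 to 900 mm from the base axis. Payload 3.1 kg.
Tool frame: the origin (TCP) lies on the centre line of the jaws, within the pads' length; the fingertips stand robot.tips_ahead ahead of it and the grasp point (between the pads) lies 5 mm behind it (robot.tips_ahead is the distance from the TCP to the fingertips, in mm); z points along the fingers, y is the line along which they close (so a half turn about z gives the same grasp; the last joint's range is limited). The gripper opens to 85 mm and grips with 20 to 120 N. Pads are 22 mm wide; open, the fingers measure 114 mm over their backs; the gripper's body (76 mm by 85 mm) begins 54 mm behind the grasp point. The pads swing forward as they close: fully open they stand 13 mm farther back than shut.
Start: joints at [-1.502, 0.527, 1.433, -0, 1.181, -0.178], TCP at [153.32, -605.879, 245.31] pointing down, gripper open.
Joint ranges: [-3.08, 3.08], [-0.75, 2.2], [0.22, 2.44], [-1.43, 4.57], [0, 2.65], [-2.85, 2.85]. Speed limits (rad/s): [2.79, 2.79, 3.14, 3.14, 3.14, 3.14].

## Interface

Orientations are given as [roll, pitch, yaw] about the fixed x, y, z axes, in that order (R = Rz(yaw) Ry(pitch) Rx(roll)).
In Python, from rig import read_state, viewer, robot gives the robot as it stands.
- The arm moves only by the tool apply_moves, never from a script. Its argument "series" is a list of rows, each a list of 6 numbers: the shift along the tool's x, y, z in cm, then the turn, a rotation vector about the tool's x, y, z in rad. A call has 1 to 12 rows; each row shifts and turns the commanded pose from where the row before left it, along the tool's axes as they then stand; what a row does not reach is not made up. A row lasts 1/10 s, in which the tool goes at most 50 mm and 8.59 degrees, less where a joint would pass 70% of its speed; a pose out of reach is approached as far as the arm can. A call is refused whole if a number of a shift passes 5 or a number of a turn 0.15, either way. A call with a gripper value outside its range is refused whole. "hand" is the finger opening in cm, from 0 to 8.54, set as the call begins (left out, the last holds). The fingers move at their own pace and stop on an object; "grip_force" is the grip in N (left out, the last holds). Time passes only in rows, so rows that do not move let the fingers close. It gives the time, the measured TCP pose, the force, the opening and the grip force at its end, in the units of the state.
- read_state(): the state, without advancing time (a new reading comes with each control period).
- viewer.camera(name): name is "side" or "top" or "wrist"; returns the picture (384x512x3 uint8, blue, green, red); there is no depth.
- viewer.calibration(name): a dict with "fx", "fy", "cx", "cy" (pixels), "world_from_camera" (4x4, takes a point from camera to world coordinates). Camera axes: x right, y down, z forward; pixel columns grow to the right and rows downward; lengths in mm; the calibration is good to about 2 mm. The wrist camera is an equidistant fisheye: a pixel r from the principal point sees the ray r / f radians off the axis. A picture is of the moment at which its call begins: read the wrist's pose just before it. calibration takes no time and is no camera call; for the wrist camera it gives the pose at the moment of the call.
- robot.job_done(): hands the job in; it is judged then, once.
The state is a dict: "time_s": time; "qpos": joint angles; "qd": joint speeds; "joint_torque": joint torques, N m; "eef_pos": TCP position; "tool_rot": TCP orientation; "ft_force": force on the tool from outside, world axes, zero at the start; "wrist_torque": the same for the moment, N m; "width": finger opening in mm; "finger_force": force on a finger pad.
Only numpy, scipy, OpenCV 4.12 (cv2) and the standard library are available. Lean on these libraries where they do the work, as an engineer would, in place of code of your own. Each camera call takes 0.05 s, during which the arm holds its last target. There are 200 camera calls.

## Working session

There is one attempt and no reset: what is moved stays moved. The work goes in short steps, Python scripts to look and compute and a tool call to move; the robot and the scene stay as the last step left them, time stands still between calls to the robot, and variables do not carry over. Pictures are saved under pics/ and viewed, at most 14 in all, crops included, and the job is handed in when it is done.

Besides the shell and the picture viewer there is one more tool, called by a JSON object that holds its "fn" and its "kwargs". apply_moves: Moves the arm, as the interface text tells. Its arguments: {"type":"object","properties":{"series":{"type":"array"},"hand":{"type":"number"},"grip_force":{"type":"number"}},"required":["series"]}

```bash
ls; mkdir -p pics
python3 - <<'E'
from rig import read_state, viewer, robot
import cv2
s=read_state();print(s); print(robot.tips_ahead)
for n in("side","top","wrist"):
    c=viewer.calibration(n);print(n,c)
    cv2.imwrite(f"pics/{n}0.png",viewer.camera(n))
E
```

```text
pics
{'time_s': 0.0, 'qpos': array([-1.50150858e+00,  5.28472468e-01,  1.43390635e+00, -1.98682238e-05,
        1.18140280e+00, -1.78504667e-01]), 'qd': array([ 1.39201704e-03, -1.80996409e-04, -8.64111551e-05, -4.84555666e-04,
       -1.54168791e-03,  7.74255052e-04]), 'joint_torque': array([-2.34282947e-03, -4.42363465e+01, -1.78027779e+01, -5.23836861e-04,
        8.47900665e-03,  9.97282257e-10]), 'eef_pos': array([ 153.26231211, -605.20523302,  244.32843189]), 'tool_rot': array([-3.13943521e+00, -3.70596120e-04,  2.47799581e-01]), 'ft_force': array([ 0.4036176 , -0.40552415, -0.53204325]), 'wrist_torque': array([ 0.04128195,  0.00950422, -0.00830865]), 'finger_force': 0.0, 'width': 85.35563131328051}
14.0
side {'fx': 370.8771651341825, 'fy': 370.8771651341825, 'cx': 260.0406117770529, 'cy': 191.18424156612946, 'world_from_camera': array([[-8.48012739e-01, -2.70171762e-01,  4.55940361e-01,
         1.88436446e+02],
       [-5.29692483e-01,  4.60198590e-01, -7.12490794e-01,
         5.75597530e+02],
       [-1.73282181e-02, -8.45709452e-01, -5.33362218e-01,
         5.58594828e+02
[... 329 characters left out ...]
.87884569e-03, -1.57567661e-02,
        -2.00937352e+01],
       [ 1.65911923e-02, -9.10161478e-02, -9.95711200e-01,
         1.29530287e+03],
       [ 0.00000000e+00,  0.00000000e+00,  0.00000000e+00,
         1.00000000e+00]])}
wrist {'fx': 297.3186396354542, 'fy': 297.3186396354542, 'cx': 259.60075345871184, 'cy': 188.9550083522494, 'world_from_camera': array([[ 2.44992016e-01, -9.33069605e-01, -2.63362914e-01,
         2.21430381e+02],
       [-9.69521010e-01, -2.36567601e-01, -6.37556316e-02,
        -5.89161988e+02],
       [-2.81469060e-03,  2.70955499e-01, -9.62587760e-01,
         3.72934329e+02],
       [ 0.00000000e+00,  0.00000000e+00,  0.00000000e+00,
         1.00000000e+00]])}
```

Run:
```python
import cv2
a=cv2.imread("pics/top0.png");cv2.imwrite("pics/top0b.png",cv2.resize(a,(800,600),interpolation=cv2.INTER_CUBIC))
a=cv2.imread("pics/side0.png");cv2.imwrite("pics/side0b.png",cv2.resize(a,(800,600),interpolation=cv2.INTER_CUBIC))
```

```text
(no output)
```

View pics/top0b.png

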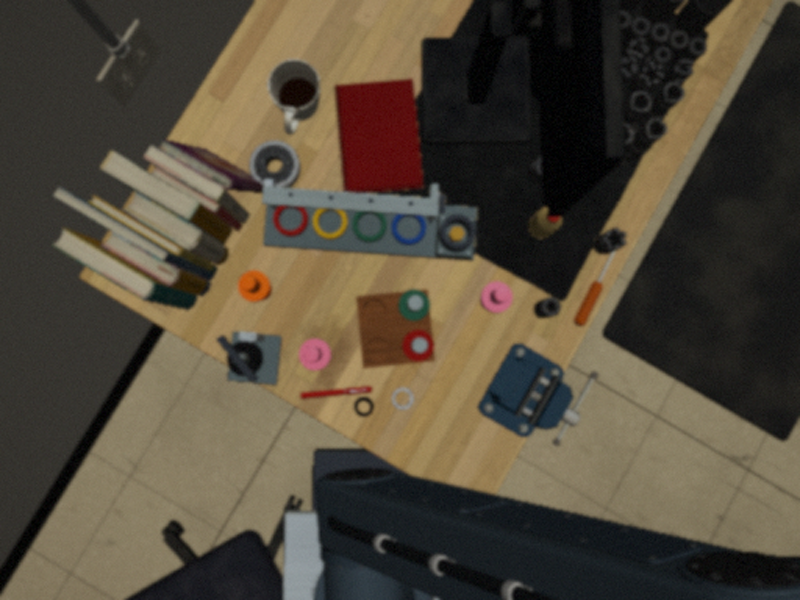

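View pics/side0b.png

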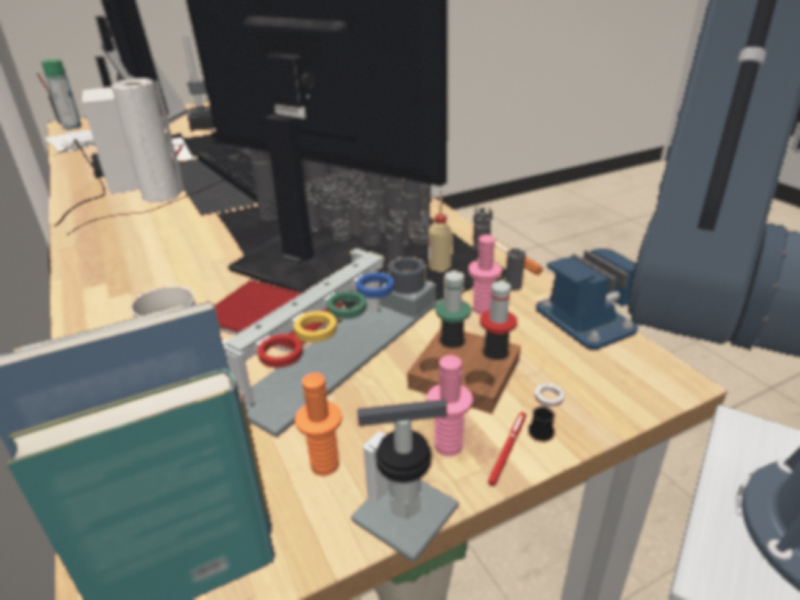

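The top view (scaled 800x600) shows the following:

| Item | Pixel position |
|---|---|
| Rings red / yellow / green / blue | (290,218) / (330,222) / (369,226) / (409,229) |
| Drive well | (457,233) |
| Caddy | centre (396,329) |
| Green driver | (414,303) |
| Red driver | (418,346) |
| Key in stand | (243,357) |
| Pink decoys | (497,297), (315,354) |
| Orange decoy | (254,286) |
| Oiler | (545,220) |
| Bush | (547,307) |

Only red and green drivers are present. The yellow and blue caddy sockets are empty. The pink and orange items stand outside the caddy and are the decoys.

```bash
cat > h.py <<'E'
import numpy as np, cv2
from scipy.spatial.transform import Rotation as R
from rig import read_state, viewer, robot
def ray(c,u,v):
    x,y=(u-c["cx"])/c["fx"],(v-c["cy"])/c["fy"]
    if c.get("fish"):
        r=np.hypot(x,y); k=np.tan(r)/r if r>1e-9 else 1; x,y=x*k,y*k
    T=c["world_from_camera"]; return T[:3,3],T[:3,:3]@np.array([x,y,1.])
def atz(c,u,v,z):
    o,d=ray(c,u,v); return o+d*(z-o[2])/d[2]
def cal(n):
    c=dict(viewer.calibration(n)); c["fish"]=n=="wrist"; return c
def proj(c,p):
    T=c["world_from_camera"]; q=T[:3,:3].T@(np.asarray(p,float)-T[:3,3])
    if c.get("fish"):
        r=np.hypot(q[0],q[1]); a=np.arctan2(r,q[2])/max(r,1e-9); x,y=q[0]*a,q[1]*a
    else: x,y=q[0]/q[2],q[1]/q[2]
    return np.array([c["fx"]*x+c["cx"],c["fy"]*y+c["cy"]])
def tri(c1,p1,c2,p2):
    o1,d1=ray(c1,*p1);o2,d2=ray(c2,*p2)
    s=np.linalg.lstsq(np.c_[d1,-d2],o2-o1,rcond=None)[0]
    a,b=o1+s[0]*d1,o2+s[1]*d2; return (a+b)/2,np.linalg.norm(a-b)
def to(x,y,z,yaw=None):
    "total shift (cm, tool axes) and turn to a tool-down pose"
    s=read_state(); Q=R.from_euler('xyz',s["tool_rot"])
    d=Q.inv().apply(np.array([x,y,z])-s["eef_pos"])/10
    yaw=s["tool_rot"][2] if yaw is None else yaw
    t=(Q.inv()*R.from_euler('xyz',[np.pi,0,yaw])).as_rotvec()
    print("shift",d.round(2),"turn",t.round(3),"pos",s["eef_pos"].round(1),"rot",s["tool_rot"].round(3),"t",round(s["time_s"],2))
E
python3 - <<'E'
from h import *
c=cal("top")
for n,u,v,z in [("red",290,218,100),("yel",330,222,100),("grn",369,226,100),("blue",409,229,100),("well",457,233,90),("caddy",396,329,30),("dgreen",414,303,144),("dred",419,346,144),("key",245,357,100),("barL",222,340,249),("barR",262,375,249),("oil",545,220,100),("bush",547,307,74),("pink1",497,297,110),("pink2",315,354,110),("orange",254,286,110)]:
    print(n,atz(c,u*.64,v*.64,z).round(0))
a=cv2.imread("pics/top0.png")[0:150,250:450]
b=cv2.imread("pics/side0.png")[0:150,130:330]
cv2.imwrite("pics/mon.png",np.vstack([cv2.convertScaleAbs(cv2.resize(i,(400,300),interpolation=cv2.INTER_CUBIC),alpha=2,beta=30) for i in(a,b)]))
E
```

```text
red [667. 148. 100.]
yel [661.  80. 100.]
grn [655.  12. 100.]
blue [650. -56. 100.]
well [ 646. -140.   90.]
caddy [481. -36.  30.]
dgreen [520. -64. 144.]
dred [449. -73. 144.]
key [429. 219. 100.]
barL [454. 223. 249.]
barR [404. 163. 249.]
oil [ 669. -291.  100.]
bush [ 520. -299.   74.]
pink1 [ 534. -206.  110.]
pink2 [435. 100. 110.]
orange [548. 205. 110.]
```

View pics/mon.png

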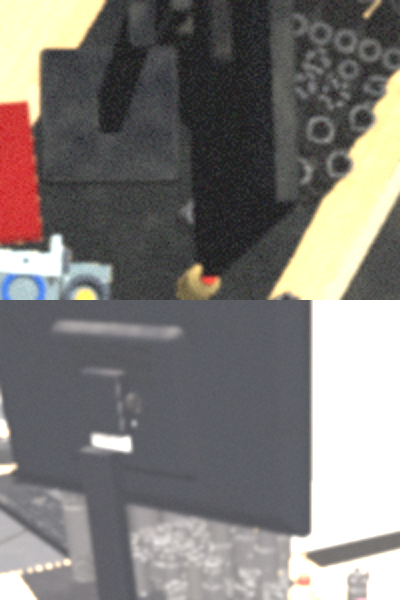

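The monitor's near bottom corner is at top (351,136) and side (284,117). I'll check its 3D position, then go to look at the key with the wrist camera.

Run:
```python
from h import *
t,s=cal("top"),cal("side")
for p in [(351.5,136),(396,101),(372,120)]: print(tri(t,p,s,(284,117.5)))
# key bar ends: side (360,416)/(447,409) top (222,340)/(262,375)
k=.64
print(tri(t,(222*k,338*k),s,(447*k,409*k)),tri(t,(222*k,338*k),s,(360*k,416*k)))
print(tri(t,(262*k,376*k),s,(447*k,409*k)),tri(t,(262*k,376*k),s,(360*k,416*k)))
to(470,100,400,0)
```

```text
(array([ 659.87642579, -281.74371254,  183.0973258 ]), np.float64(10.913594886927086))
(array([ 754.662753  , -423.40573388,  120.0899225 ]), np.float64(42.65912629918088))
(array([ 701.96653374, -344.88201556,  154.87883048]), np.float64(24.75508338932996))
(array([419.43224136, 223.51294935, 176.64185647]), np.float64(85.20916794633699)) (array([458.4847856 , 244.83967812, 155.09009793]), np.float64(1.8812119441555248))
(array([396.64663447, 180.73137394, 142.92880473]), np.float64(4.382890099786589)) (array([433.01306982, 207.66801017, 136.81362204]), np.float64(85.01732266933648))
shift [ 48.01 -60.64 -15.43] turn [-0.002 -0.     0.248] pos [ 153.3 -605.4  244.6] rot [-3.14  -0.     0.248] t 0.15
```

{"fn": "apply_moves", "kwargs": {"series": [[2.6,-3.8,-1.2,0,0,0],[2.6,-3.8,-1.2,0,0,0],[2.6,-3.8,-1.2,0,0,0],[2.6,-3.8,-1.2,0,0,0],[2.6,-3.8,-1.2,0,0,0],[2.6,-3.8,-1.2,0,0,0],[2.6,-3.8,-1.2,0,0,0],[2.6,-3.8,-1.2,0,0,0],[2.6,-3.8,-1.2,0,0,0],[2.6,-3.8,-1.2,0,0,0],[2.6,-3.8,-1.2,0,0,0],[2.6,-3.8,-1.2,0,0,0]]}}

```text
time_s: 1.35
eef_pos: [343.9, -85.4, 389.9]
tool_rot: [3.141, -0.001, 0.247]
ft_force: [0.5, -0.5, -0.3]
width: 85.4
finger_force: 0.0
```

{"fn": "apply_moves", "kwargs": {"series": [[1.7,-3.6,0,0,0,0],[1.7,-3.6,0,0,0,0],[1.7,-3.6,0,0,0,0],[1.7,-3.6,0,0,0,0],[1.7,-3.6,0,0,0,0],[1.7,-3.6,0,0,0,0],[0,0,0,0,0,-0.14],[0,0,0,0,0,-0.14],[0,0,0,0,0,-0.14],[0,0,0,0,0,-0.14],[0,0,0,0,0,0],[0,0,0,0,0,0]]}}

```text
time_s: 2.55
eef_pos: [389.7, 147.1, 389.2]
tool_rot: [-3.141, 0.0, 0.805]
ft_force: [0.6, 0.1, -0.4]
width: 85.3
finger_force: 0.0
```

Run:
```python
from h import *
c=cal("wrist"); s=read_state(); print(s["eef_pos"],s["tool_rot"],s["ft_force"])
im=viewer.camera("wrist"); np.save("w1.npy",c["world_from_camera"])
cv2.imwrite("pics/w1.png",cv2.resize(im,(800,600),interpolation=cv2.INTER_CUBIC))
print(c["world_from_camera"])
```

```text
[389.67054723 147.11659018 389.18141104] [-3.14136119e+00  2.66444469e-04  8.04888437e-01] [ 0.63964152  0.11032552 -0.35507192]
[[ 7.20543142e-01 -6.67344856e-01 -1.88330623e-01  4.38749554e+02]
 [-6.93410060e-01 -6.93560931e-01 -1.95334902e-01  1.96344162e+02]
 [-2.63020258e-04  2.71337573e-01 -9.62484209e-01  5.17636225e+02]
 [ 0.00000000e+00  0.00000000e+00  0.00000000e+00  1.00000000e+00]]
```

View pics/w1.png

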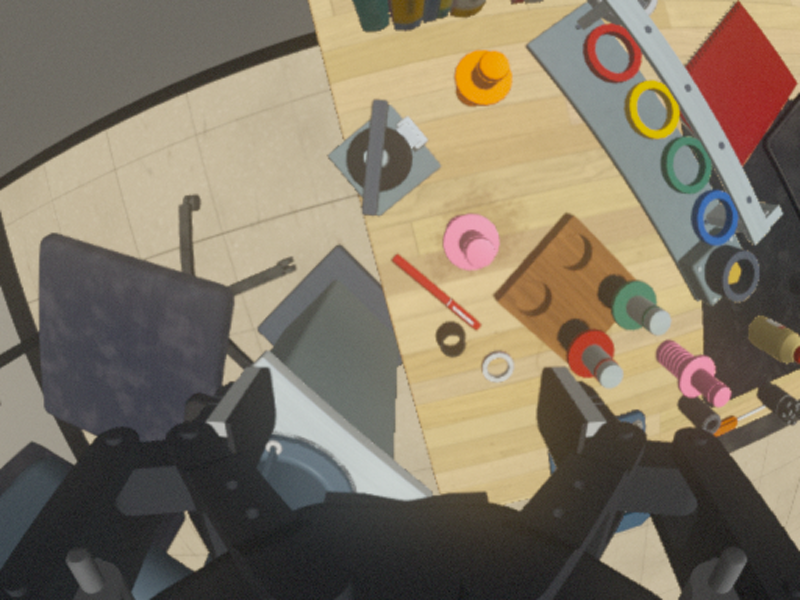

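The wrist view (scaled) shows the key bar from (378,100) to (372,215). The rings are at (613,53), (654,109), (688,165) and (716,217), and the well is at (733,272). The red driver's collar is at (590,352) and the green's at (634,305). The caddy's other two sockets are empty. I'll enlarge the key next.

Run:
```python
from h import *
im=viewer.camera("wrist"); cv2.imwrite("pics/w1raw.png",im)
cv2.imwrite("pics/keyc.png",cv2.resize(im[50:150,195:295],(600,600),interpolation=cv2.INTER_CUBIC))
```

```text
(no output)
```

View pics/keyc.png

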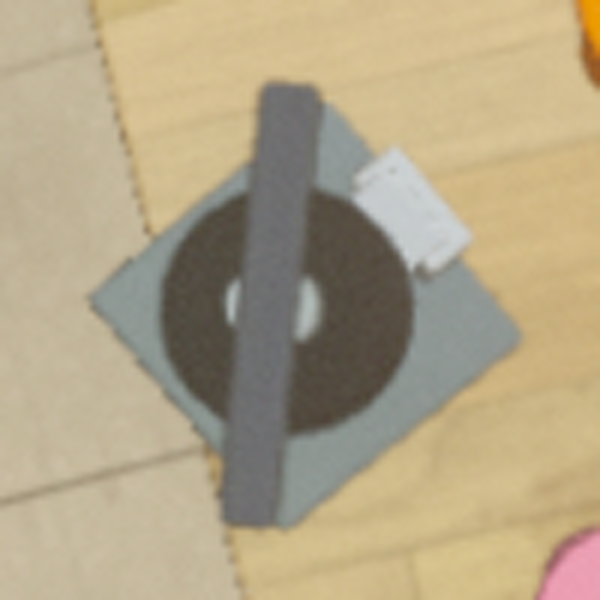

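Run:
```python
from h import *
c=cal("wrist"); f=lambda u,v,z:atz(c,(u+.5)/6-.5+195,(v+.5)/6-.5+50,z)
a,b=f(292,87,164),f(252,524,164); print(a,b,np.linalg.norm(a-b),(a+b)/2,np.arctan2(*(a-b)[1::-1]))
print(f(287.5,312,104),f(287.5,312,100))
for p in[(91,298),(522,338),(290,530)]: print(f(*p,10))
# rings
im=cv2.imread("pics/w1raw.png"); hsv=cv2.cvtColor(im,cv2.COLOR_BGR2HSV)
for n,u,v in[("r",613,53),("y",654,109),("g",688,165),("b",716,217)]:
    u,v=int(u*.64),int(v*.64); m=np.zeros(im.shape[:2],np.uint8); cv2.circle(m,(u,v),24,255,-1)
    H,S=hsv[...,0].astype(int),hsv[...,1]
    h0={"r":0,"y":26,"g":70,"b":110}[n]; d=np.minimum(abs(H-h0),180-abs(H-h0))
    k=((d<14)&(S>110)&(m>0)).astype(np.uint8)
    if n=='y': k&=(S>180).astype(np.uint8)
    cs=max(cv2.findContours(k,cv2.RETR_EXTERNAL,cv2.CHAIN_APPROX_NONE)[0],key=len)
    e=cv2.fitEllipse(cv2.convexHull(cs)); print(n,e,atz(c,*e[0],97).round(1))
```

```text
[460.95468461 247.05829758 164.        ] [394.56570997 189.977334   164.        ] 87.55416813054032 [427.76019729 218.51781579 164.        ] 0.7101536298712495
[427.41887606 218.48310903 104.        ] [427.30900917 218.69719575 100.        ]
[388.22347723 265.97279279  10.        ]
[467.32275251 172.56107436  10.        ]
[381.88093864 178.38669216  10.        ]
r ((391.7730407714844, 33.73356246948242), (34.12213134765625, 39.060279846191406), 141.68475341796875) [665.6 147.8  97. ]
y ((417.9747314453125, 69.7957763671875), (31.0444393157959, 37.676212310791016), 156.44468688964844) [662.8  79.6  97. ]Traceback (most recent call last):
  File "<stdin>", line 15, in <module>
cv2.error: OpenCV(4.12.0) /io/opencv/modules/imgproc/src/shapedescr.cpp:361: error: (-201:Incorrect size of input array) There should be at least 5 points to fit the ellipse in function 'fitEllipseNoDirect'
```

Run:
```python
from h import *
to(427.6,218.5,164,0.710)
```

```text
shift [ 7.78 -2.21 22.52] turn [-0.     0.     0.096] pos [389.7 147.1 389.2] rot [-3.141  0.     0.806] t 2.65
```

{"fn": "apply_moves", "kwargs": {"series": [[2.6,-0.74,2,0,0,0],[2.6,-0.74,3,0,0,0],[2.58,-0.73,3,0,0,0],[0,0,4,0,0,0.096],[0,0,4,0,0,0],[0,0,3,0,0,0],[0,0,2,0,0,0],[0,0,0,0,0,0],[0,0,0,0,0,0]]}}

```text
time_s: 3.55
eef_pos: [428.0, 218.7, 179.5]
tool_rot: [-3.142, 0.0, 0.711]
ft_force: [0.3, 0.2, 1.1]
width: 85.7
finger_force: 0.0
```

Run:
```python
from h import *
to(427.6,218.5,164,0.710)
im=viewer.camera("wrist");c=cal("wrist"); print(proj(c,[461,247,164]),proj(c,[394.6,190,164]))
cv2.imwrite("pics/w2.png",im)
```

```text
shift [-0.04 -0.02  1.55] turn [-0.     0.     0.001] pos [428.  218.7 179.5] rot [-3.142  0.     0.711] t 3.55
[256.87174017 161.46058084] [257.15729854 306.03009593]
```

View pics/w2.png

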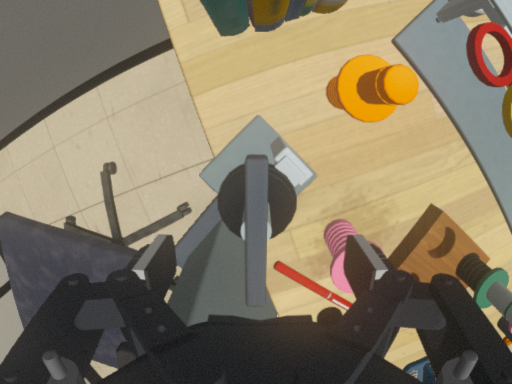

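{"fn": "apply_moves", "kwargs": {"series": [[-0.04,0,0.8,0,0,0],[0,0,0.75,0,0,0],[0,0,0,0,0,0],[0,0,0,0,0,0]]}}

```text
time_s: 4.0
eef_pos: [427.3, 218.3, 163.8]
tool_rot: [-3.142, 0.0, 0.712]
ft_force: [0.1, -0.2, -0.9]
width: 85.6
finger_force: 0.0
```

{"fn": "apply_moves", "kwargs": {"series": [[0,0,0,0,0,0],[0,0,0,0,0,0],[0,0,0,0,0,0],[0,0,0,0,0,0],[0,0,0,0,0,0],[0,0,0,0,0,0],[0,0,0,0,0,0],[0,0,0,0,0,0],[0,0,0,0,0,0],[0,0,0,0,0,0]], "hand": 0.5, "grip_force": 70}}

```text
time_s: 5.0
eef_pos: [426.3, 219.4, 164.5]
tool_rot: [-3.139, -0.0, 0.711]
ft_force: [-3.9, 4.2, 6.5]
width: 9.9
finger_force: 81.0
```

{"fn": "apply_moves", "kwargs": {"series": [[0,0,-1,0,0,0],[0,0,-2,0,0,0],[0,0,-3,0,0,0],[0,0,-3,0,0,0],[0,0,-3,0,0,0],[0,0,-3,0,0,0],[0,0,0,0,0,0],[0,0,0,0,0,0]]}}

```text
time_s: 5.8
eef_pos: [427.0, 218.1, 313.8]
tool_rot: [3.141, -0.0, 0.712]
ft_force: [-0.1, -0.3, -3.1]
width: 10.0
finger_force: 79.3
```

Run:
```python
from h import *
s=read_state(); print(s["width"],s["ft_force"],s["wrist_torque"])
to(646,-140,314,0.71)
im=viewer.camera("wrist");c=cal("wrist");e=s["eef_pos"]
u=np.array([np.cos(.711),np.sin(.711),0])
print([proj(c,e+k*u).round() for k in(45,-45)])
sd=viewer.camera("side");cs=cal("side");q=proj(cs,e-[0,0,90]).astype(int);print(q,proj(cs,e-[0,0,149]),proj(cs,e))
a=sd[max(q[1]-90,0):q[1]+90,max(q[0]-80,0):q[0]+80]; print(max(q[1]-90,0),q[0]-80)
a=cv2.resize(a,(400,int(400*a.shape[0]/a.shape[1])),interpolation=cv2.INTER_CUBIC)
b=cv2.resize(im,(400,300))
o=np.zeros((600,800,3),np.uint8);o[:a.shape[0],:400]=a;o[:300,400:]=b;cv2.imwrite("pics/lift.png",o)
```

```text
10.006908683139818 [-0.1038382  -0.26775656 -3.10424684] [-7.20654926e-03  6.65108824e-02 -3.99499337e-05]
shift [-6.81 41.42 -0.  ] turn [ 0.    -0.     0.002] pos [427.  218.1 313.8] rot [ 3.141 -0.     0.712] t 5.8
[array([258., 163.]), array([258., 324.])]
[255 228] [256.06154134 258.4768877 ] [253.48331145 174.70767889]
138 175
```

View pics/lift.png

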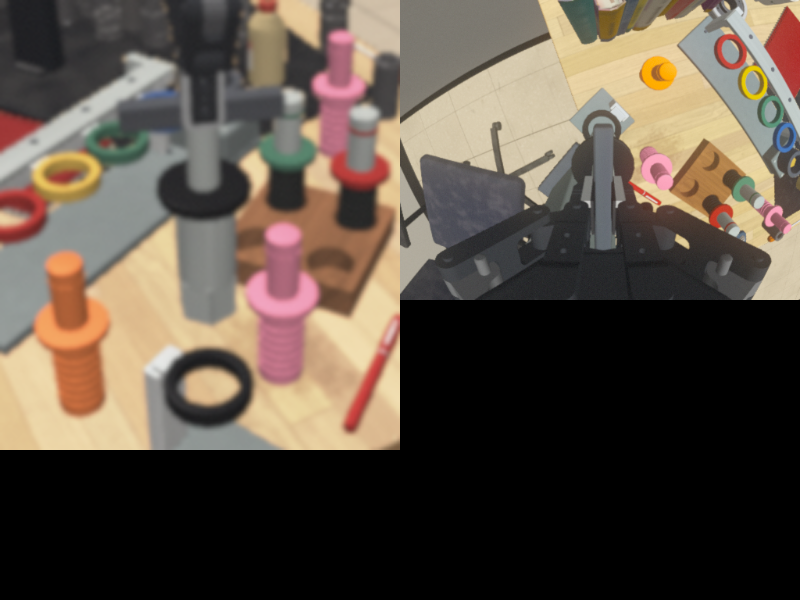

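{"fn": "apply_moves", "kwargs": {"series": [[-1.1,4.7,0,0,0,0],[-1.1,4.7,0,0,0,0],[-1.1,4.7,0,0,0,0],[-1.1,4.7,0,0,0,0],[-1.1,4.7,0,0,0,0],[-1.1,4.7,0,0,0,0],[0,0,0,0,0,0.14],[0,0,0,0,0,0.14],[0,0,0,0,0,0.14],[0,0,0,0,0,0.14],[0,0,0,0,0,0.14],[0,0,0,0,0,0.07]]}}

```text
time_s: 7.1
eef_pos: [560.4, -38.1, 311.2]
tool_rot: [-3.141, 0.005, -0.062]
ft_force: [-0.2, -0.4, -2.9]
width: 9.9
finger_force: 77.8
```

Run:
```python
from h import *
c=cal("wrist"); s=read_state(); im=viewer.camera("wrist"); to(646,-140,314,-0.06)
np.save("w3.npy",c["world_from_camera"]);cv2.imwrite("pics/w3raw.png",im)
cv2.imwrite("pics/w3.png",cv2.resize(im,(800,600),interpolation=cv2.INTER_CUBIC))
```

```text
shift [ 9.18  9.63 -0.33] turn [-0.001  0.005 -0.003] pos [560.5 -38.1 311.3] rot [-3.141  0.005 -0.063] t 7.15
```

View pics/w3.png

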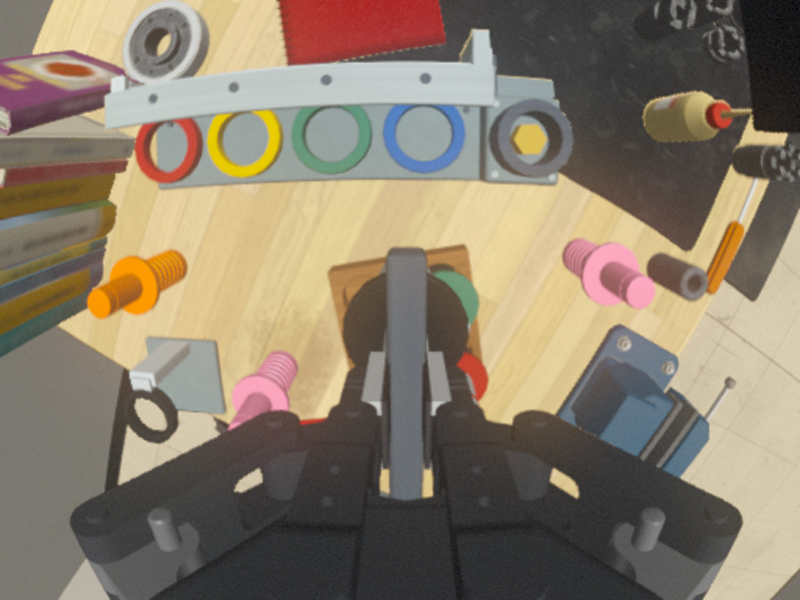

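Run:
```python
from h import *
c=cal("wrist");c["world_from_camera"]=np.load("w3.npy")
im=cv2.imread("pics/w3raw.png"); hsv=cv2.cvtColor(im,cv2.COLOR_BGR2HSV).astype(int)
out={}
for n,u,v,h0 in[("r",168,150,0),("y",245,143,26),("g",332,138,75),("b",424,138,112)]:
    u,v=int(u*.64),int(v*.64);yy,xx=np.mgrid[:384,:512]
    H,S=hsv[...,0],hsv[...,1]; d=np.minimum(abs(H-h0),180-abs(H-h0))
    k=((d<14)&(S>85)&(np.hypot(xx-u,yy-v)<30)).astype(np.uint8)
    cs=cv2.findContours(k,cv2.RETR_EXTERNAL,cv2.CHAIN_APPROX_NONE)[0]
    if not cs: print(n,"none",hsv[v-22:v+22:4,u]);continue
    cs=max(cs,key=len)[:,0]; print(n,len(cs),cv2.fitEllipse(cs))
    P=np.array([atz(c,*p,100)[:2] for p in cs])
    A=np.c_[2*P,np.ones(len(P))]; s=np.linalg.lstsq(A,(P**2).sum(1),rcond=None)[0]
    print("  circ",s[:2].round(1),np.sqrt(s[2]+s[0]**2+s[1]**2).round(1))
cv2.imwrite("pics/well.png",np.hstack([cv2.resize(im[55:125,305:375],(400,400),interpolation=cv2.INTER_CUBIC),cv2.resize(im[55:125,180:250],(400,400),interpolation=cv2.INTER_CUBIC)]))
```

```text
r 192 ((107.32662200927734, 94.8536148071289), (38.20310974121094, 41.96712875366211), 57.6268196105957)
  circ [666.4 144.1] 25.9
y 216 ((156.3368682861328, 90.1746826171875), (41.17311096191406, 46.36899185180664), 69.66107177734375)
  circ [661.6  77.3] 25.6
g 73 ((228.03793334960938, 81.87309265136719), (14.813610076904297, 26.61214828491211), 171.1876220703125)
  circ [660.4  -2.9] 14.6
b 218 ((270.9276123046875, 85.81956481933594), (43.3529052734375, 48.325260162353516), 93.05730438232422)
  circ [653.6 -56.6] 25.3
```

View pics/well.png

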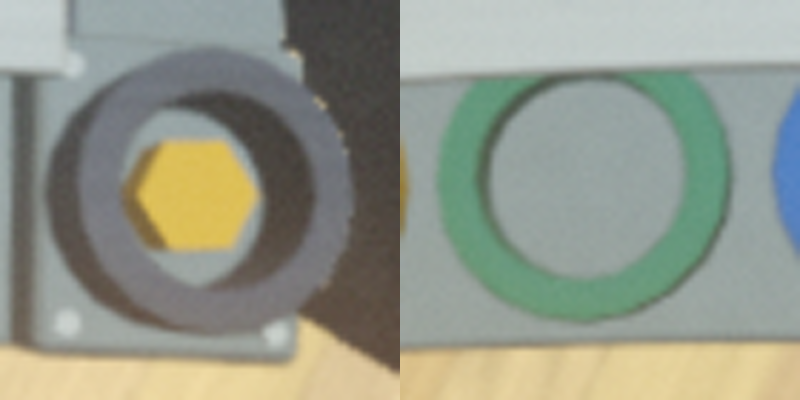

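```bash
cat > ringfit.py <<'E'
from h import *
from scipy.optimize import least_squares
def fit(c,im,guess,names=("r","y","g","b")):
    hsv=cv2.cvtColor(im,cv2.COLOR_BGR2HSV).astype(int); yy,xx=np.mgrid[:384,:512]; out={}
    for n,h0 in zip("rygb",(0,26,75,112)):
        if n not in names: continue
        g=np.array(guess[n],float); u,v=proj(c,[*g,100])
        H,S=hsv[...,0],hsv[...,1]; d=np.minimum(abs(H-h0),180-abs(H-h0))
        k=((d<18)&(S>(60 if n=='g' else 95))&(np.hypot(xx-u,yy-v)<45)).astype(np.uint8)
        cs=cv2.findContours(k,cv2.RETR_EXTERNAL,cv2.CHAIN_APPROX_NONE)[0]
        cs=max(cs,key=len)[:,0]; P=np.array([atz(c,*p,100)[:2] for p in cs])
        P=P[P[:,0]<g[0]+8]; P=P[abs(np.hypot(*(P-g).T)-30)<6]
        r=least_squares(lambda q:np.hypot(*(P-q).T)-30.3,g,loss="soft_l1"); out[n]=r.x
        print(n,len(P),r.x.round(1),"rms",np.sqrt(np.mean((np.hypot(*(P-r.x).T)-30.3)**2)).round(2))
    return out
E
python3 - <<'E'
from ringfit import *
c=cal("wrist");c["world_from_camera"]=np.load("w3.npy");im=cv2.imread("pics/w3raw.png")
o=fit(c,im,dict(r=(666,146),y=(662,78),g=(657,11),b=(653,-57)))
f=lambda u,v,z,x0:atz(c,(u+.5)*70/400-.5+x0,(v+.5)*70/400-.5+55,z).round(1)
print("well rim",f(216.5,190,90,305),"hex",f(198.5,195,72,305),"green",f(184,179,100,180))
a,b=f(163,141,72,305),f(222,139,72,305);print("flat",b-a); a,b=f(164,250,72,305),f(232,250,72,305);print("flat",b-a)
E
```

```text
r 73 [668.3 144.1] rms 1.0
y 79 [664.2  77.1] rms 0.4
g 80 [661.6  10.5] rms 0.98
b 82 [657.  -56.7] rms 1.05
well rim [ 649.1 -141.8   90. ] hex [ 648.9 -142.7   72. ] green [658.2  10.  100. ]
flat [  0.5 -13.4   0. ]
flat [ -0.1 -15.6   0. ]
```

Run:
```python
from h import *
to(649,-142,258,-0.06)
```

```text
shift [9.52 9.81 5.27] turn [-0.001  0.005 -0.003] pos [560.5 -38.1 311.3] rot [-3.141  0.005 -0.063] t 7.15
```

{"fn": "apply_moves", "kwargs": {"series": [[2.4,2.4,0,0,0.005,0],[2.4,2.4,0,0,0,0],[2.4,2.4,0,0,0,0],[2.3,2.6,0.3,0,0,0],[0,0,2,0,0,0],[0,0,2,0,0,0],[0,0,1,0,0,0],[0,0,0,0,0,0],[0,0,0,0,0,0]]}}

```text
time_s: 8.05
eef_pos: [651.0, -141.5, 260.9]
tool_rot: [-3.141, -0.004, -0.058]
ft_force: [-0.1, 0.4, -3.0]
width: 10.1
finger_force: 77.8
```

Run:
```python
from h import *
to(649,-142,258,-0.06)
s=read_state();e=s["eef_pos"]
cs=cal("side");sd=viewer.camera("side");ct=cal("top");tp=viewer.camera("top");cw=cal("wrist");w=viewer.camera("wrist")
q=proj(cs,e-[0,0,149]);print("side pred tip",q,"rim",proj(cs,[649,-142,90]))
x0,y0=int(q[0])-35,int(q[1])-45;print(x0,y0)
a=cv2.resize(sd[y0:y0+70,x0:x0+70],(560,560),interpolation=cv2.INTER_CUBIC)
cv2.imwrite("pics/hov.png",a)
```

```text
shift [-0.2   0.06  0.29] turn [-0.    -0.004  0.002] pos [ 651.  -141.5  260.9] rot [-3.141 -0.004 -0.058] t 8.05
side pred tip [258.22593019 161.37518714] rim [259.14785434 168.89287138]
223 116
```

View pics/hov.png

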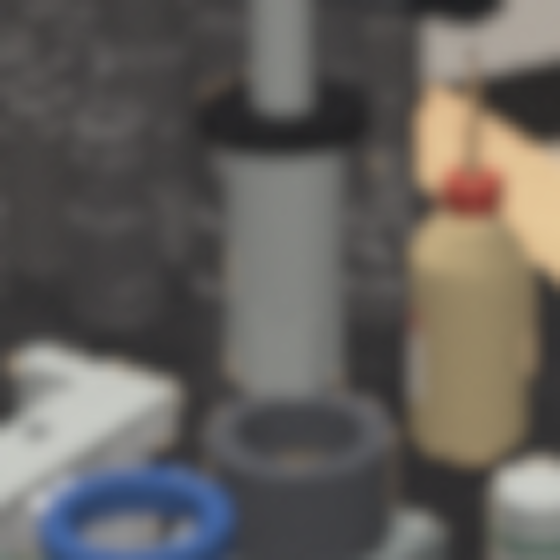

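{"fn": "apply_moves", "kwargs": {"series": [[-0.4,0.17,0,0,-0.004,0],[0,0,0.5,0,0,0],[0,0,0.5,0,0,0],[0,0,0,0,0,0],[0,0,0.4,0,0,0],[0,0,0.4,0,0,0],[0,0,0.3,0,0,0],[0,0,0,0,0,0]]}}

```text
time_s: 9.0
eef_pos: [646.5, -143.0, 239.3]
tool_rot: [-3.141, 0.0, -0.058]
ft_force: [-0.1, -1.2, -3.1]
width: 10.1
finger_force: 77.9
```

{"fn": "apply_moves", "kwargs": {"series": [[0,0,0.3,0,0,0],[0,0,0.3,0,0,0],[0,0,0.3,0,0,0],[0,0,0,0,0,0]]}}

```text
time_s: 9.4
eef_pos: [646.5, -143.0, 230.5]
tool_rot: [-3.141, 0.0, -0.058]
ft_force: [0.1, 0.2, -2.9]
width: 9.6
finger_force: 77.9
```

{"fn": "apply_moves", "kwargs": {"series": [[0,0,0.3,0,0,0],[0,0,0.3,0,0,0],[0,0,0.3,0,0,0],[0,0,0.3,0,0,0],[0,0,0,0,0,0]]}}

```text
time_s: 9.9
eef_pos: [647.0, -143.0, 218.7]
tool_rot: [-3.141, -0.001, -0.058]
ft_force: [1.5, 0.8, -3.4]
width: 9.9
finger_force: 77.7
```

{"fn": "apply_moves", "kwargs": {"series": [[0,0,0.3,0,0,0],[0,0,0.3,0,0,0],[0,0,0.3,0,0,0],[0,0,0.3,0,0,0],[0,0,0,0,0,0]]}}

```text
time_s: 10.4
eef_pos: [647.0, -143.0, 206.5]
tool_rot: [-3.141, -0.001, -0.058]
ft_force: [1.3, 0.8, -3.0]
width: 10.2
finger_force: 77.7
```

{"fn": "apply_moves", "kwargs": {"series": [[0,0,0.2,0,0,0],[0,0,0.2,0,0,0],[0,0,0.2,0,0,0],[0,0,0.2,0,0,0],[0,0,0,0,0,0]]}}

```text
time_s: 10.9
eef_pos: [647.2, -143.1, 199.4]
tool_rot: [3.141, -0.002, -0.058]
ft_force: [1.0, 0.8, -1.2]
width: 10.0
finger_force: 78.1
```

{"fn": "apply_moves", "kwargs": {"series": [[0,0,0.1,0,0,0],[0,0,0,0,0,0]]}}

```text
time_s: 11.1
eef_pos: [647.5, -143.2, 199.4]
tool_rot: [3.141, -0.003, -0.058]
ft_force: [0.3, 1.0, 4.6]
width: 10.1
finger_force: 79.2
```

{"fn": "apply_moves", "kwargs": {"series": [[0,0,0,0,0,-0.1],[0,0,0,0,0,-0.1],[0,0,0,0,0,-0.1],[0,0,0,0,0,-0.1],[0,0,0,0,0,-0.1],[0,0,0,0,0,-0.1],[0,0,0,0,0,-0.1],[0,0,0,0,0,-0.1],[0,0,0,0,0,-0.1],[0,0,0,0,0,-0.1],[0,0,0,0,0,-0.1],[0,0,0,0,0,0]]}}

```text
time_s: 12.3
eef_pos: [647.9, -142.9, 199.4]
tool_rot: [3.138, -0.002, 1.042]
ft_force: [2.0, 3.3, 6.0]
width: 10.2
finger_force: 79.3
```

{"fn": "apply_moves", "kwargs": {"series": [[0,0,0,0,0,-0.08],[0,0,0,0,0,-0.07],[0,0,0,0,0,0],[0,0,0,0,0,0],[0,0,0,0,0,0]]}}

```text
time_s: 12.8
eef_pos: [647.8, -142.8, 199.4]
tool_rot: [3.138, -0.001, 1.189]
ft_force: [2.0, 2.4, 5.3]
width: 9.7
finger_force: 79.3
```

Run:
```python
from h import *
s=read_state();print(s["ft_force"],s["wrist_torque"],s["eef_pos"])
im=viewer.camera("wrist"); sd=viewer.camera("side")
o=np.hstack([cv2.resize(im,(400,300)),cv2.resize(sd[120:300,130:370],(400,300),interpolation=cv2.INTER_CUBIC)])
cv2.imwrite("pics/turned.png",o)
```

```text
[1.99616265 2.42890279 5.30346694] [ 0.5473299  -0.2801839  -0.00185003] [ 647.84534717 -142.81253272  199.41379091]
```

View pics/turned.png

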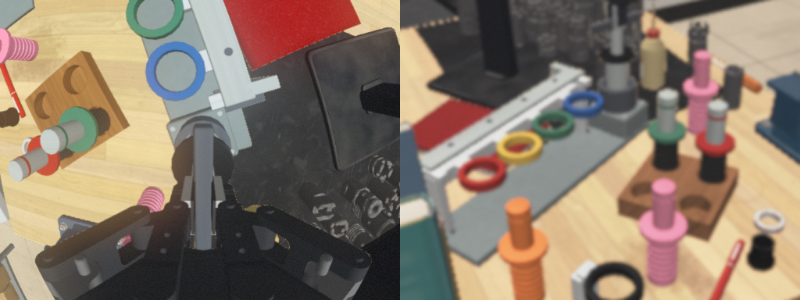

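{"fn": "apply_moves", "kwargs": {"series": [[0,0,0,0,0,-0.03],[0,0,0,0,0,-0.03],[0,0,0,0,0,0],[0,0,0,0,0,0]]}}

```text
time_s: 13.3
eef_pos: [647.9, -142.8, 199.4]
tool_rot: [3.138, -0.002, 1.249]
ft_force: [1.7, 1.3, 6.5]
width: 10.1
finger_force: 79.3
```

Run:
```python
from h import *
s=read_state();print(s["ft_force"],s["wrist_torque"],s["eef_pos"],s["tool_rot"])
c=cal("wrist");im=viewer.camera("wrist");np.save("w4.npy",c["world_from_camera"]);cv2.imwrite("pics/w4raw.png",im)
from ringfit import fit
fit(c,im,dict(g=(657,11),b=(652,-57)),"gb")
# luminance profile across rack x from blue ring / between, at z=117
g=cv2.cvtColor(im,cv2.COLOR_BGR2GRAY).astype(np.float32)
yw=-0.055;ax=np.array([np.cos(yw),np.sin(yw)])
for b in([652.5,-57],[654.5,-23]):
    out=[]
    for k in range(26,50,2):
        p=proj(c,[*(np.array(b)+k*ax),117]); out.append((k,int(cv2.getRectSubPix(g,(1,1),(float(p[0]),float(p[1])))[0,0])))
    print(out)
```

```text
[1.6912316  1.28890103 6.54482014] [ 0.49853119 -0.27231    -0.1466911 ] [ 647.87429065 -142.8156283   199.40527668] [ 3.13805461e+00 -1.50422136e-03  1.24854400e+00]
g 83 [661.1  10.9] rms 0.57
b 117 [657.2 -56.7] rms 0.77
[(26, 122), (28, 123), (30, 135), (32, 223), (34, 224), (36, 217), (38, 177), (40, 207), (42, 203), (44, 205), (46, 204), (48, 207)]
[(26, 161), (28, 161), (30, 160), (32, 160), (34, 160), (36, 157), (38, 173), (40, 204), (42, 203), (44, 203), (46, 204), (48, 204)]
```

{"fn": "apply_moves", "kwargs": {"series": [[0,0,0,0,0,0.03],[0,0,0,0,0,0],[0,0,0,0,0,0],[0,0,0,0,0,0],[0,0,0,0,0,0],[0,0,0,0,0,0]], "hand": 8.5}}

```text
time_s: 13.95
eef_pos: [646.8, -143.1, 197.9]
tool_rot: [3.141, -0.0, 1.222]
ft_force: [0.7, -1.0, 0.0]
width: 84.9
finger_force: 0.0
```

{"fn": "apply_moves", "kwargs": {"series": [[0,0,-2,0,0,0],[0,0,-4,0,0,0],[0,0,-4,0,0,0],[0,0,-4,0,0,0],[0,0,-2,0,0,0],[0,0,0,0,0,0.14],[0,0,0,0,0,0.14],[0,0,0,0,0,0.14],[0,0,0,0,0,0.14],[0,0,0,0,0,0.14],[0,0,0,0,0,0.14],[0,0,0,0,0,0.14]]}}

```text
time_s: 15.15
eef_pos: [646.6, -143.1, 358.0]
tool_rot: [3.141, -0.001, 0.236]
ft_force: [-0.9, 0.0, -0.5]
width: 84.7
finger_force: 0.0
```

Run:
```python
from h import *
to(450,-70,360,0)
```

```text
shift [-17.41 -11.7   -0.21] turn [ 0.    -0.001  0.236] pos [ 646.6 -143.1  358. ] rot [ 3.141e+00 -1.000e-03  2.360e-01] t 15.15
```

{"fn": "apply_moves", "kwargs": {"series": [[-3.8,-2.4,0,0,0,0],[-3.8,-2.4,0,0,0,0],[-3.8,-2.4,0,0,0,0],[-3.8,-2.4,0,0,0,0],[-3.8,-2.4,0,0,0,0],[0,0,0,0,0,0.118],[0,0,0,0,0,0.118],[0,0,0,0,0,0],[0,0,0,0,0,0]]}}

```text
time_s: 16.05
eef_pos: [433.6, -72.2, 358.1]
tool_rot: [3.141, -0.001, 0.008]
ft_force: [1.1, 0.6, 0.0]
width: 85.1
finger_force: 0.0
```

Run:
```python
from h import *
c=cal("wrist");im=viewer.camera("wrist");np.save("w5.npy",c["world_from_camera"]);cv2.imwrite("pics/w5raw.png",im)
print(read_state()["eef_pos"]); 
for p in([520,-64,144],[449,-73,144]): print(proj(c,p))
cv2.imwrite("pics/w5.png",cv2.resize(im[100:340,140:440],(800,640))[:600])
```

```text
[433.74278715 -72.17296914 357.96667185]
[252.81452743  93.4480988 ]
[260.23696439 154.68739463]
```

View pics/w5.png

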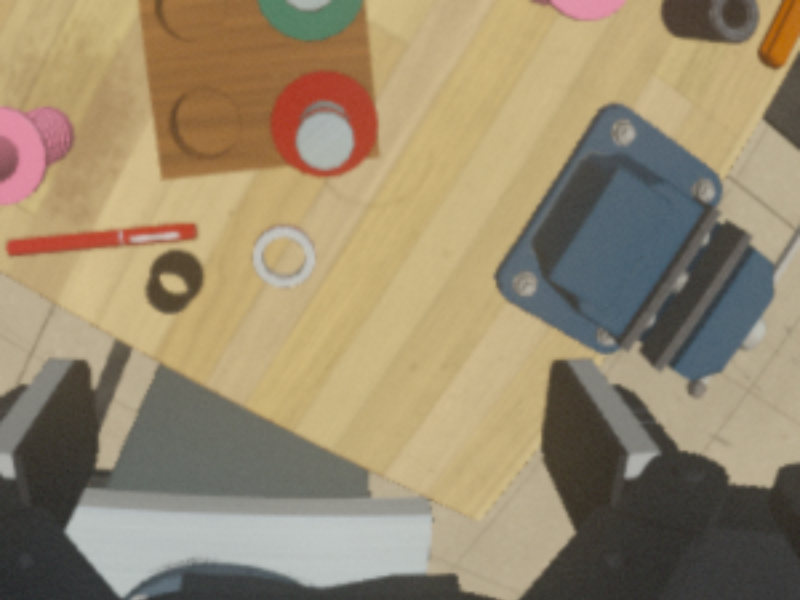

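The crop shows the red driver (collar (324,123), pilot top (325,141)) standing upright in the caddy with the green one behind it, so both targets are confirmed. The pink decoys stand outside the caddy.

```bash
cat > loc.py <<'E'
from h import *
from scipy.optimize import least_squares
def circ(c,im,col,guess,z,r,R0):
    "fit the visible outer edge of a coloured collar of radius r at height z"
    h0=dict(r=0,y=26,g=75,b=112)[col]
    hsv=cv2.cvtColor(im,cv2.COLOR_BGR2HSV).astype(int); yy,xx=np.mgrid[:384,:512]
    u,v=proj(c,[*guess,z]); H,S=hsv[...,0],hsv[...,1]; d=np.minimum(abs(H-h0),180-abs(H-h0))
    k=((d<(22 if col=="g" else 10))&(S>(60 if col=="g" else 130))&(np.hypot(xx-u,yy-v)<R0)).astype(np.uint8)
    cs=max(cv2.findContours(k,cv2.RETR_EXTERNAL,cv2.CHAIN_APPROX_NONE)[0],key=len)
    hull=cv2.convexHull(cs); m=np.zeros(k.shape,np.uint8); cv2.fillPoly(m,[hull],1)
    cs=cv2.findContours(m,cv2.RETR_EXTERNAL,cv2.CHAIN_APPROX_NONE)[0][0][:,0]
    P=np.array([atz(c,*p,z)[:2] for p in cs])
    q=least_squares(lambda q:np.hypot(*(P-q[:2]).T)-q[2],[*P.mean(0),r],loss="soft_l1",f_scale=.7).x
    q2=least_squares(lambda q:np.hypot(*(P-q[:2]).T)-r,P.mean(0),loss="soft_l1",f_scale=.7).x
    print(col,"free",q.round(1),"fixed",q2.round(1),len(P)); return q
E
python3 - <<'E'
from loc import *
c=cal("wrist");c["world_from_camera"]=np.load("w5.npy");im=cv2.imread("pics/w5raw.png")
circ(c,im,"r",(449,-73),87,27.5,32);circ(c,im,"g",(520,-64),87,27.5,32)
print("pilot red",atz(c,261.7,152.7,144))
cv2.imwrite("pics/x.png",im)
to(449,-73,200,0)
E
```

```text
r free [451.8 -74.2  26.8] fixed [451.8 -74.2] 112
g free [520.8 -66.5  25.8] fixed [520.6 -66.4] 109
pilot red [451.36073775 -74.68198437 144.        ]
shift [ 1.51  0.09 15.8 ] turn [ 0.    -0.001  0.008] pos [433.7 -72.2 358. ] rot [ 3.141e+00 -1.000e-03  8.000e-03] t 16.1
```

{"fn": "apply_moves", "kwargs": {"series": [[0.89,0.11,3,0,0,0.008],[0.89,0.11,4,0,0,0],[0,0,4,0,0,0],[0,0,4,0,0,0],[0,0,4,0,0,0],[0,0,3,0,0,0],[0,0,1.3,0,0,0],[0,0,0,0,0,0],[0,0,0,0,0,0]]}}

```text
time_s: 17.0
eef_pos: [452.1, -74.5, 124.9]
tool_rot: [-3.142, -0.001, -0.001]
ft_force: [0.1, -0.5, 1.0]
width: 85.3
finger_force: 0.0
```

Run:
```python
from h import *
to(451.5,-74.4,125,0); print(read_state()["ft_force"])
from loc import circ
c=cal("wrist");im=viewer.camera("wrist"); cv2.imwrite("pics/w6raw.png",im)
circ(c,im,"r",(451,-74),87,27.5,70)
```

```text
shift [-0.06 -0.01 -0.01] turn [-0.    -0.001 -0.001] pos [452.1 -74.5 124.9] rot [-3.142e+00 -1.000e-03 -1.000e-03] t 17.0
[ 0.11780905 -0.47548862  0.97916083]
r free [452.8 -74.4  26.8] fixed [452.3 -74.3] 245
```

{"fn": "apply_moves", "kwargs": {"series": [[0,0,0,0,0,0],[0,0,0,0,0,0],[0,0,0,0,0,0],[0,0,0,0,0,0],[0,0,0,0,0,0],[0,0,0,0,0,0],[0,0,0,0,0,0],[0,0,0,0,0,0]], "hand": 1.5, "grip_force": 60}}

```text
time_s: 17.85
eef_pos: [451.9, -74.3, 125.6]
tool_rot: [3.141, -0.002, -0.002]
ft_force: [-1.6, 0.6, 4.5]
width: 24.4
finger_force: 58.6
```

{"fn": "apply_moves", "kwargs": {"series": [[0,0,-1,0,0,0],[0,0,-2,0,0,0],[0,0,-3,0,0,0],[0,0,-3,0,0,0],[0,0,-3,0,0,0],[0,0,-3,0,0,0],[0,0,-1.5,0,0,0],[0,0,0,0,0,0],[0,0,0,0,0,0]]}}

```text
time_s: 18.75
eef_pos: [450.7, -74.0, 289.7]
tool_rot: [-3.141, -0.0, -0.002]
ft_force: [0.7, 0.5, -3.0]
width: 24.7
finger_force: 59.1
```

Run:
```python
from h import *
from loc import circ
s=read_state();e=s["eef_pos"];print(e,s["width"],s["wrist_torque"])
c=cal("wrist");im=viewer.camera("wrist");cv2.imwrite("pics/w7raw.png",im)
circ(c,im,"r",e[:2],e[2]-38,27.5,80)   # collar top: 125-87
circ(c,im,"g",(520.6,-66.4),87,27.5,32)
to(590,140,285,0)
```

```text
[450.72748966 -73.95929728 289.67442171] 24.729489531689406 [ 0.03353828  0.01418402 -0.00861751]
r free [457.8 -74.2  22.1] fixed [451.6 -74.2] 226
g free [520.6 -66.4  25.9] fixed [520.5 -66.4] 132
shift [ 13.91 -21.41   0.4 ] turn [-0.001  0.001 -0.002] pos [450.4 -73.8 289. ] rot [-3.141e+00  1.000e-03 -2.000e-03] t 18.8
```

{"fn": "apply_moves", "kwargs": {"series": [[2.6,-4.1,0,0,0,0],[2.6,-4.1,0,0,0,0],[2.6,-4.1,0,0,0,0],[2.6,-4.1,0,0,0,0],[2.6,-4.1,0,0,0,0],[0,0,0,0,0,0],[0,0,0,0,0,0]]}}

```text
time_s: 19.5
eef_pos: [580.9, 131.4, 287.5]
tool_rot: [3.141, 0.004, 0.0]
ft_force: [-0.4, -0.2, -2.3]
width: 24.5
finger_force: 59.7
```

Run:
```python
from ringfit import *
c=cal("wrist");im=viewer.camera("wrist");np.save("w8.npy",c["world_from_camera"]);cv2.imwrite("pics/w8raw.png",im)
fit(c,im,dict(r=(665,146.5),y=(661,79),g=(657,11),b=(652,-57)))
from loc import circ
for n,p in dict(r=(665,146.5),y=(661,79),g=(657,11)).items():
    try: circ(c,im,n,p,100,30,40)
    except Exception as ex: print(n,ex)
to(664.6,146.5,289,0)
u,v=proj(c,[664.6,146.5,100]).astype(int);print(u,v)
cv2.imwrite("pics/w8.png",cv2.resize(im[max(v-50,0):v+50,max(u-66,0):u+66],None,fx=6,fy=6,interpolation=cv2.INTER_CUBIC));print(max(u-66,0),max(v-50,0))
```

```text
r 89 [668.7 146.9] rms 0.85
y 90 [664.3  79.5] rms 0.66
g 81 [661.1  11.7] rms 0.95
b 72 [656.6 -55.9] rms 0.78
r free [666.8 146.9  28.7] fixed [666.7 146.9] 153
y free [662.7  79.6  29.1] fixed [662.6  79.6] 152
g free [658.8  11.8  28.8] fixed [658.8  11.8] 142
shift [ 8.41 -1.62 -0.14] turn [ 0.001  0.004 -0.001] pos [580.5 130.4 287.9] rot [ 3.141e+00  4.000e-03 -1.000e-03] t 19.55
244 93
178 43
```

View pics/w8.png

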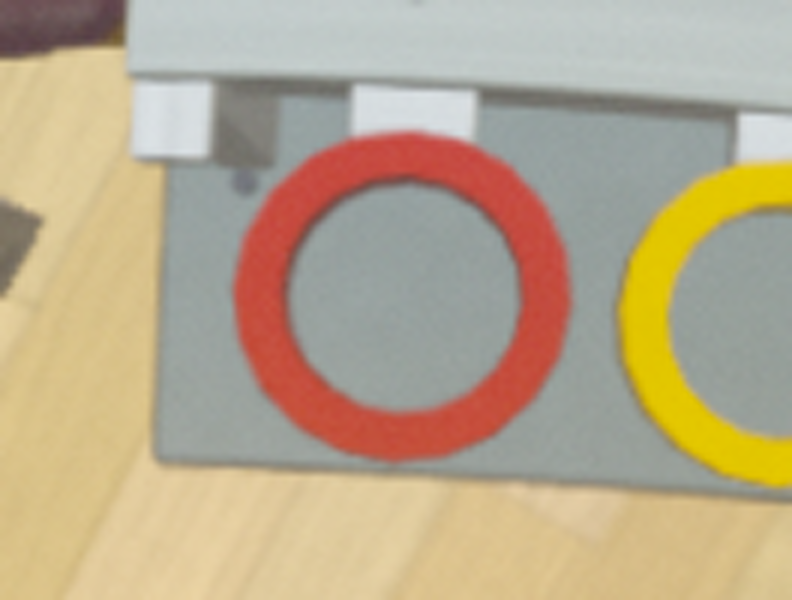

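{"fn": "apply_moves", "kwargs": {"series": [[2.83,-0.54,0,0,0.004,0],[2.83,-0.54,0,0,0,0],[2.83,-0.55,0,0,0,0],[0,0,2,0,0,0],[0,0,2,0,0,0],[0,0,2,0,0,0],[0,0,0,0,0,0],[0,0,0,0,0,0]]}}

```text
time_s: 20.35
eef_pos: [666.5, 145.2, 229.9]
tool_rot: [3.141, -0.003, -0.004]
ft_force: [0.6, 0.8, -2.3]
width: 24.1
finger_force: 59.8
```

Run:
```python
from h import *
to(665.4,146.7,222,0)
```

```text
shift [-0.11 -0.15  0.79] turn [ 0.    -0.003 -0.004] pos [666.5 145.2 229.9] rot [ 3.141e+00 -3.000e-03 -4.000e-03] t 20.35
```

{"fn": "apply_moves", "kwargs": {"series": [[-0.09,-0.14,0.3,0,-0.003,-0.004],[0,0,0.5,0,0,0],[0,0,0.4,0,0,0],[0,0,0.4,0,0,0],[0,0,0.4,0,0,0],[0,0,0,0,0,0],[0,0,0,0,0,0]]}}

```text
time_s: 21.05
eef_pos: [666.2, 148.0, 210.1]
tool_rot: [3.141, -0.002, 0.002]
ft_force: [-0.6, 0.1, -1.8]
width: 24.6
finger_force: 59.8
```

{"fn": "apply_moves", "kwargs": {"series": [[0,0,0,0,0,0],[0,0,0,0,0,0]]}}

```text
time_s: 21.25
eef_pos: [666.5, 148.0, 210.6]
tool_rot: [3.142, -0.002, 0.002]
ft_force: [-0.3, -0.7, -2.5]
width: 24.1
finger_force: 59.8
```

{"fn": "apply_moves", "kwargs": {"series": [[-0.05,0.1,0,0,0,0],[0,0,0.5,0,0,0],[0,0,0.5,0,0,0],[0,0,0.5,0,0,0],[0,0,0.5,0,0,0],[0,0,0,0,0,0],[0,0,0,0,0,0]]}}

```text
time_s: 21.95
eef_pos: [665.7, 147.0, 190.0]
tool_rot: [3.142, -0.001, 0.002]
ft_force: [0.5, 0.6, -1.6]
width: 24.2
finger_force: 59.8
```

{"fn": "apply_moves", "kwargs": {"series": [[0,0,1,0,0,0],[0,0,1,0,0,0],[0,0,1,0,0,0],[0,0,0.7,0,0,0],[0,0,0.4,0,0,0],[0,0,0,0,0,0],[0,0,0,0,0,0]]}}

```text
time_s: 22.65
eef_pos: [666.0, 147.0, 149.4]
tool_rot: [3.142, -0.002, 0.002]
ft_force: [0.3, 0.0, -1.4]
width: 24.6
finger_force: 59.8
```

{"fn": "apply_moves", "kwargs": {"series": [[0,0,0.3,0,0,0],[0,0,0.2,0,0,0],[0,0,0,0,0,0]]}}

```text
time_s: 22.95
eef_pos: [666.2, 147.0, 144.8]
tool_rot: [-3.142, -0.003, 0.002]
ft_force: [-0.3, 0.7, -1.0]
width: 24.3
finger_force: 60.2
```

{"fn": "apply_moves", "kwargs": {"series": [[0,0,0,0,0,0],[0,0,0,0,0,0],[0,0,0,0,0,0],[0,0,0,0,0,0],[0,0,0,0,0,0]], "hand": 8.5}}

```text
time_s: 23.45
eef_pos: [666.0, 146.9, 144.5]
tool_rot: [3.142, -0.002, 0.002]
ft_force: [0.0, -0.6, 0.5]
width: 84.6
finger_force: 0.0
```

{"fn": "apply_moves", "kwargs": {"series": [[0,0,-2,0,0,0],[0,0,-3,0,0,0],[0,0,-4,0,0,0],[0,0,-4,0,0,0],[0,0,-2,0,0,0],[0,0,0,0,0,0],[0,0,0,0,0,0]]}}

```text
time_s: 24.15
eef_pos: [665.3, 147.0, 294.2]
tool_rot: [3.142, -0.002, 0.002]
ft_force: [-0.6, -0.0, -0.0]
width: 84.9
finger_force: 0.0
```

Run:
```python
from loc import *
c=cal("wrist");im=viewer.camera("wrist");cv2.imwrite("pics/w9raw.png",im)
circ(c,im,"r",(665,147),108,27.5,45)
to(500,-66,360,0)
```

```text
r free [669.6 147.1  27.8] fixed [669.7 147.1] 146
shift [-16.51  21.26  -6.69] turn [0.    0.001 0.002] pos [664.7 146.9 292.9] rot [3.141e+00 1.000e-03 2.000e-03] t 24.2
```

{"fn": "apply_moves", "kwargs": {"series": [[-3.2,3.04,-0.5,0,0,0],[-3.2,3.04,-0.5,0,0,0],[-3.2,3.04,-0.5,0,0,0],[-3.2,3.04,-0.5,0,0,0],[-3.2,3.04,-0.5,0,0,0],[-3.2,3.04,-0.5,0,0,0],[-3.2,3.04,-0.5,0,0,0],[0,0,0,0,0,0],[0,0,0,0,0,0],[0,0,0,0,0,0]]}}

```text
time_s: 25.2
eef_pos: [442.2, -65.8, 328.0]
tool_rot: [-3.141, -0.001, 0.002]
ft_force: [0.5, -0.6, -0.0]
width: 85.0
finger_force: 0.0
```

Run:
```python
from loc import *
c=cal("wrist");im=viewer.camera("wrist");cv2.imwrite("pics/w10raw.png",im)
q=circ(c,im,"g",(520.6,-66.4),87,27.5,45)
print(read_state()["tool_rot"]);to(q[0],q[1],125,0)
```

```text
g free [520.9 -66.6  25.9] fixed [520.8 -66.5] 120
[-3.14070451e+00 -7.67323334e-04  2.87348615e-03]
shift [ 7.83  0.14 20.32] turn [-0.001 -0.001  0.003] pos [442.4 -65.6 328.1] rot [-3.141e+00 -1.000e-03  3.000e-03] t 25.25
```

Green hasn't moved; next I grip it the same way.

{"fn": "apply_moves", "kwargs": {"series": [[3.9,0.07,0,0,0,0.003],[3.9,0.07,1,0,0,0],[0,0,3,0,0,0],[0,0,4,0,0,0],[0,0,4,0,0,0],[0,0,4,0,0,0],[0,0,3,0,0,0],[0,0,1.3,0,0,0],[0,0,0,0,0,0],[0,0,0,0,0,0]]}}

```text
time_s: 26.25
eef_pos: [521.0, -66.8, 125.7]
tool_rot: [-3.141, -0.002, 0.0]
ft_force: [-0.1, 0.1, 0.8]
width: 84.8
finger_force: 0.0
```

{"fn": "apply_moves", "kwargs": {"series": [[0,0,0,0,0,0],[0,0,0,0,0,0],[0,0,0,0,0,0],[0,0,0,0,0,0],[0,0,0,0,0,0],[0,0,0,0,0,0],[0,0,0,0,0,0],[0,0,0,0,0,0]], "hand": 1.5, "grip_force": 60}}

```text
time_s: 27.05
eef_pos: [520.8, -67.5, 126.9]
tool_rot: [3.142, -0.003, -0.001]
ft_force: [-0.7, 1.7, 5.9]
width: 24.5
finger_force: 58.8
```

{"fn": "apply_moves", "kwargs": {"series": [[0,0,-1,0,0,0],[0,0,-2,0,0,0],[0,0,-3,0,0,0],[0,0,-3,0,0,0],[0,0,-3,0,0,0],[0,0,-3,0,0,0],[0,0,0,0,0,0],[0,0,0,0,0,0]]}}

```text
time_s: 27.85
eef_pos: [519.5, -67.6, 276.0]
tool_rot: [3.141, -0.002, -0.001]
ft_force: [0.1, 0.3, -2.8]
width: 24.4
finger_force: 59.3
```

Run:
```python
from h import *
to(657.4,11.2,222,0)
```

```text
shift [13.77 -7.89  5.43] turn [ 0.    -0.002 -0.001] pos [519.5 -67.6 276. ] rot [ 3.141e+00 -2.000e-03 -1.000e-03] t 27.85
```

{"fn": "apply_moves", "kwargs": {"series": [[3.45,-1.97,0,0,0,0],[3.45,-1.97,0,0,0,0],[3.45,-1.97,0,0,0,0],[3.45,-1.97,0,0,0,0],[0,0,1.5,0,0,0],[0,0,1.5,0,0,0],[0,0,1.5,0,0,0],[0,0,0,0,0,0],[0,0,0,0,0,0],[0,0,0,0,0,0]]}}

```text
time_s: 28.85
eef_pos: [658.3, 10.9, 231.3]
tool_rot: [3.142, -0.002, -0.001]
ft_force: [-0.3, 0.2, -2.4]
width: 24.4
finger_force: 59.4
```

Run:
```python
from h import *
to(657.7,11.2,210,0)
```

```text
shift [-0.07 -0.03  2.13] turn [ 0.    -0.002 -0.001] pos [658.3  10.9 231.3] rot [ 3.142e+00 -2.000e-03 -1.000e-03] t 28.85
```

{"fn": "apply_moves", "kwargs": {"series": [[-0.05,-0.03,0.5,0,0,0],[0,0,0.5,0,0,0],[0,0,0.5,0,0,0],[0,0,0.5,0,0,0],[0,0,0.4,0,0,0],[0,0,0,0,0,0],[0,0,0,0,0,0]]}}

```text
time_s: 29.55
eef_pos: [657.8, 11.3, 207.2]
tool_rot: [3.142, -0.002, -0.001]
ft_force: [-0.2, -0.2, -2.7]
width: 24.7
finger_force: 59.4
```

{"fn": "apply_moves", "kwargs": {"series": [[0,0,0.8,0,0,0],[0,0,1,0,0,0],[0,0,1,0,0,0],[0,0,1,0,0,0],[0,0,1,0,0,0],[0,0,0.6,0,0,0],[0,0,0.3,0,0,0],[0,0,0.2,0,0,0],[0,0,0,0,0,0]]}}

```text
time_s: 30.45
eef_pos: [658.0, 11.3, 148.3]
tool_rot: [3.142, -0.002, -0.001]
ft_force: [-0.0, -0.2, -2.2]
width: 24.3
finger_force: 59.4
```

{"fn": "apply_moves", "kwargs": {"series": [[0,0,0.1,0,0,0],[0,0,0,0,0,0]]}}

```text
time_s: 30.65
eef_pos: [658.1, 11.3, 147.7]
tool_rot: [3.141, -0.003, -0.001]
ft_force: [0.7, 1.4, -0.7]
width: 24.5
finger_force: 59.4
```

Green is close to resting on its ring; I release it and retreat.

{"fn": "apply_moves", "kwargs": {"series": [[0,0,0.1,0,0,0],[0,0,0,0,0,0]]}}

```text
time_s: 30.85
eef_pos: [657.9, 11.3, 146.5]
tool_rot: [3.142, -0.002, -0.001]
ft_force: [-0.1, 0.4, -3.0]
width: 24.4
finger_force: 59.4
```

{"fn": "apply_moves", "kwargs": {"series": [[0,0,0,0,0,0],[0,0,0,0,0,0],[0,0,0,0,0,0],[0,0,0,0,0,0],[0,0,0,0,0,0]], "hand": 8.5}}

```text
time_s: 31.35
eef_pos: [658.0, 11.3, 146.6]
tool_rot: [3.141, -0.002, -0.001]
ft_force: [0.2, 0.6, 0.2]
width: 85.2
finger_force: 0.0
```

{"fn": "apply_moves", "kwargs": {"series": [[0,0,-2,0,0,0],[0,0,-3,0,0,0],[0,0,-4,0,0,0],[0,0,-4,0,0,0],[0,0,-3,0,0,0],[0,0,-2,0,0,0],[-4,0,0,0,0,0],[-4,0,0,0,0,0],[0,0,0,0,0,0],[0,0,0,0,0,0]]}}

```text
time_s: 32.35
eef_pos: [576.9, 11.5, 326.7]
tool_rot: [3.141, -0.003, -0.001]
ft_force: [-0.1, -0.1, 1.2]
width: 84.8
finger_force: 0.0
```

Run:
```python
from loc import *
c=cal("wrist");im=viewer.camera("wrist");np.save("w11.npy",c["world_from_camera"]);cv2.imwrite("pics/w11raw.png",im)
circ(c,im,"r",(666,147),108,27.5,40);circ(c,im,"g",(658,11),108,27.5,40)
sd=viewer.camera("side")
a=cv2.resize(im[:200,60:460],(800,400),interpolation=cv2.INTER_CUBIC);b=cv2.resize(sd[130:330,120:420],(300,200))
b2=cv2.resize(sd[155:255,150:350],(400,200),interpolation=cv2.INTER_CUBIC)
o=np.zeros((600,800,3),np.uint8);o[:400]=a;o[400:,:400]=b2;o[400:,400:700]=b
cv2.imwrite("pics/hang.png",o); print(read_state()["eef_pos"])
```

```text
r free [666.6 141.4  28.1] fixed [666.6 141. ] 128
g free [659.2  11.3  28. ] fixed [659.2  11.3] 136
[578.82247155  11.20476453 326.82365221]
```

View pics/hang.png

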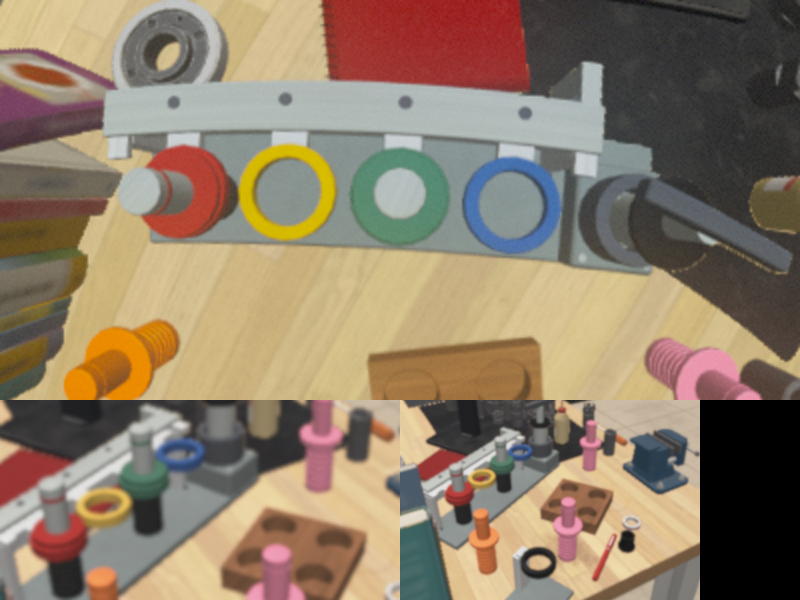

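Both drivers hang upright, with red's collar on the red ring (188,190) and green's on the green ring (400,195). The keeper is back and the caddy is empty and undisturbed. The key stands in the well at (640,220). Next is the key.

{"fn": "apply_moves", "kwargs": {"series": [[1.7,3.85,0,0,0,0],[1.7,3.85,0,0,0,0],[1.7,3.85,0,0,0,0],[1.7,3.85,0,0,0,0],[0,0,0,0,0,-0.14],[0,0,0,0,0,-0.14],[0,0,0,0,0,-0.14],[0,0,0,0,0,-0.14],[0,0,0,0,0,-0.14],[0,0,0,0,0,-0.14],[0,0,0,0,0,-0.14],[0,0,0,0,0,-0.14]]}}

```text
time_s: 33.65
eef_pos: [646.9, -143.2, 326.0]
tool_rot: [3.139, -0.001, 1.125]
ft_force: [0.2, -0.2, 0.6]
width: 85.1
finger_force: 0.0
```

{"fn": "apply_moves", "kwargs": {"series": [[0,0,4,0,0,-0.1],[0,0,4,0,0,0],[0,0,0,0,0,0],[0,0,0,0,0,0]]}}

```text
time_s: 34.05
eef_pos: [646.4, -143.0, 245.9]
tool_rot: [3.14, -0.001, 1.219]
ft_force: [0.2, 0.2, 0.6]
width: 85.2
finger_force: 0.0
```

Run:
```python
from h import *
to(647.2,-143,199.4,1.222)
c=cal("wrist");im=viewer.camera("wrist");cv2.imwrite("pics/w12raw.png",im)
# bar top face (z=199): find its axis: bright-edge search across the bar at +-35 mm
g=cv2.GaussianBlur(cv2.cvtColor(im,cv2.COLOR_BGR2GRAY),(0,0),1).astype(np.float32)
u=np.array([np.cos(1.222),np.sin(1.222)]);n=np.array([-u[1],u[0]])
for k in(-30,-20,20,30,38):
    row=[]
    for t in range(-14,15,2):
        p=proj(c,[*(np.array([647.2,-143])+k*u+t*n),199]); row.append(int(cv2.getRectSubPix(g,(1,1),(float(p[0]),float(p[1])))[0,0]))
    print(k,row)
```

```text
shift [0.02 0.07 4.65] turn [ 0.001 -0.001 -0.003] pos [ 646.4 -143.   245.9] rot [ 3.140e+00 -1.000e-03  1.219e+00] t 34.05
-30 [68, 70, 71, 92, 117, 118, 119, 119, 116, 121, 85, 86, 127, 208, 211]
-20 [68, 68, 70, 89, 118, 118, 119, 120, 116, 98, 85, 102, 188, 199, 200]
20 [63, 65, 67, 92, 116, 115, 117, 119, 119, 95, 80, 81, 82, 85, 86]
30 [68, 68, 69, 79, 115, 116, 117, 119, 120, 94, 79, 81, 83, 85, 91]
38 [115, 118, 112, 107, 117, 117, 118, 120, 121, 102, 115, 125, 126, 125, 135]
```

{"fn": "apply_moves", "kwargs": {"series": [[0,0.1,2,0,0,0],[0,0,1.5,0,0,0],[0,0,1.1,0,0,0],[0,0,0,0,0,0]]}}

```text
time_s: 34.5
eef_pos: [646.9, -143.1, 200.6]
tool_rot: [3.139, -0.001, 1.219]
ft_force: [0.5, 0.3, 0.4]
width: 85.3
finger_force: 0.0
```

{"fn": "apply_moves", "kwargs": {"series": [[0,0,0,0,0,0],[0,0,0,0,0,0],[0,0,0,0,0,0],[0,0,0,0,0,0],[0,0,0,0,0,0],[0,0,0,0,0,0],[0,0,0,0,0,0],[0,0,0,0,0,0],[0,0,0,0,0,0]], "hand": 0.5, "grip_force": 70}}

```text
time_s: 35.4
eef_pos: [647.0, -143.1, 200.9]
tool_rot: [3.138, -0.001, 1.219]
ft_force: [1.1, -0.1, 4.3]
width: 9.8
finger_force: 69.8
```

{"fn": "apply_moves", "kwargs": {"series": [[0,0,0,0,0,0.12],[0,0,0,0,0,0.12],[0,0,0,0,0,0.12],[0,0,0,0,0,0.12],[0,0,0,0,0,0.12],[0,0,0,0,0,0.12],[0,0,0,0,0,0.12],[0,0,0,0,0,0.12],[0,0,0,0,0,0.12],[0,0,0,0,0,0.12],[0,0,0,0,0,0.12],[0,0,0,0,0,0]]}}

```text
time_s: 36.6
eef_pos: [646.7, -142.5, 200.9]
tool_rot: [-3.141, -0.003, -0.101]
ft_force: [-0.0, 1.1, 4.8]
width: 10.1
finger_force: 69.9
```

{"fn": "apply_moves", "kwargs": {"series": [[0,0,0,0,0,0.06],[0,0,0,0,0,0.06],[0,0,0,0,0,0],[0,0,0,0,0,0]]}}

```text
time_s: 37.0
eef_pos: [646.7, -142.5, 200.9]
tool_rot: [-3.14, -0.002, -0.219]
ft_force: [0.1, 1.7, 4.6]
width: 9.6
finger_force: 69.9
```

```bash
cat > keep.py <<'E'
from h import *
def keep():
    s=read_state();print(s["wrist_torque"].round(3),s["eef_pos"].round(1),s["tool_rot"].round(3))
    c=cal("wrist");im=viewer.camera("wrist");g=cv2.GaussianBlur(cv2.cvtColor(im,cv2.COLOR_BGR2GRAY),(0,0),.7).astype(np.float32)
    ax=np.array([np.cos(-.059),np.sin(-.059)])
    for b in([656.6,-22.5],[660.5,45.3],[664.8,113]):
        out=[]
        for k in range(4,44,2):
            p=proj(c,[*(np.array(b)+k*ax),117]);out.append(int(cv2.getRectSubPix(g,(1,1),(float(p[0]),float(p[1])))[0,0]) if 0<p[0]<512 and 0<p[1]<384 else -1)
        print(b,out)
E
python3 -c "
from keep import *;keep()"
```

```text
[0.409 0.046 0.06 ] [ 646.7 -142.5  200.9] [-3.14e+00 -2.00e-03 -2.19e-01]
[656.6, -22.5] [109, 107, 108, 106, 107, 113, 125, 147, 197, 206, 205, 205, 207, 206, 207, 206, 205, 205, 208, 208]
[660.5, 45.3] [164, 166, 167, 164, 139, 126, 138, 171, 194, 205, 205, 205, 205, 204, 204, 203, 201, 202, 202, 203]
[664.8, 113] [114, 115, 115, 116, 116, 114, 112, 132, 189, 203, 205, 205, 205, 206, 207, 204, 202, 203, 202, 203]
```

{"fn": "apply_moves", "kwargs": {"series": [[0,0,0,0,0,0.04],[0,0,0,0,0,0.04],[0,0,0,0,0,0],[0,0,0,0,0,0]]}}

```text
time_s: 37.45
eef_pos: [646.8, -142.4, 200.9]
tool_rot: [-3.14, -0.002, -0.297]
ft_force: [0.3, 2.3, 5.6]
width: 9.8
finger_force: 70.0
```

```bash
python3 -c "
from keep import *;keep()"
```

```text
[0.424 0.002 0.393] [ 646.8 -142.4  200.9] [-3.14e+00 -2.00e-03 -2.97e-01]
[656.6, -22.5] [113, 110, 109, 110, 109, 110, 122, 160, 203, 205, 205, 206, 207, 207, 207, 206, 205, 205, 207, 208]
[660.5, 45.3] [162, 167, 163, 136, 105, 107, 128, 165, 200, 205, 204, 204, 205, 204, 204, 203, 202, 203, 202, 203]
[664.8, 113] [114, 114, 114, 116, 114, 114, 113, 152, 198, 204, 205, 204, 205, 207, 206, 203, 201, 202, 202, 203]
```

{"fn": "apply_moves", "kwargs": {"series": [[0,0,0,0,0,-0.1],[0,0,0,0,0,-0.09],[0,0,0,0,0,0],[0,0,-0.5,0,0,0],[0,0,-0.5,0,0,0],[0,0,-1,0,0,0],[0,0,-1,0,0,0],[0,0,0,0,0,0]]}}

```text
time_s: 38.3
eef_pos: [647.4, -143.6, 232.5]
tool_rot: [3.14, -0.005, -0.111]
ft_force: [0.9, 0.6, -2.5]
width: 10.0
finger_force: 69.0
```

{"fn": "apply_moves", "kwargs": {"series": [[0,0,-2,0,0,0],[0,0,-3,0,0,0],[0,0,-3,0,0,0],[0,0,-3,0,0,0],[0,0,-2,0,0,0],[0,0,0,0,0,0],[0,0,0,0,0,0]]}}

```text
time_s: 39.0
eef_pos: [645.7, -142.9, 359.9]
tool_rot: [-3.141, -0.001, -0.111]
ft_force: [-0.1, -0.2, -2.4]
width: 9.9
finger_force: 68.9
```

Run:
```python
from h import *
from keep import keep
keep(); print(read_state()["ft_force"])
to(427.2,218.3,320,0.71)
```

```text
[0.017 0.048 0.032] [ 645.7 -142.9  359.9] [-3.141e+00 -1.000e-03 -1.110e-01]
[656.6, -22.5] [128, 129, 128, 125, 123, 117, 117, 158, 200, 205, 204, 205, 206, 205, 205, 205, 204, 205, 206, 206]
[660.5, 45.3] [193, 193, 194, 193, 192, 190, 187, 186, 199, 204, 205, 205, 204, 204, 204, 202, 202, 202, 202, 202]
[664.8, 113] [108, 107, 107, 106, 106, 109, 120, 158, 195, 203, 205, 204, 205, 206, 206, 204, 202, 202, 202, 202]
[-0.09760369  0.53137007 -3.22831965]
shift [-25.67 -33.45   3.93] turn [-0.001  0.001 -0.821] pos [ 645.3 -142.7  358.7] rot [-3.141e+00  1.000e-03 -1.110e-01] t 39.05
```

{"fn": "apply_moves", "kwargs": {"series": [[-2.85,-3.72,0,0,0,0],[-2.85,-3.72,0,0,0,0],[-2.85,-3.72,0,0,0,0],[-2.85,-3.72,0,0,0,0],[-2.85,-3.72,0,0,0,0],[-2.85,-3.72,0,0,0,0],[-2.85,-3.72,0,0,0,0],[-2.85,-3.72,0,0,0,0],[-2.85,-3.72,0,0,0,0],[0,0,0,0,0,-0.137],[0,0,0,0,0,-0.137],[0,0,0,0,0,-0.137]]}}

```text
time_s: 40.25
eef_pos: [426.9, 218.5, 358.1]
tool_rot: [3.141, 0.002, 0.307]
ft_force: [0.6, -0.2, -3.6]
width: 9.9
finger_force: 69.0
```

{"fn": "apply_moves", "kwargs": {"series": [[0,0,0,0,0,-0.137],[0,0,0,0,0,-0.137],[0,0,0,0,0,-0.136],[0,0,2,0,0,0],[0,0,3,0,0,0],[0,0,2,0,0,0],[0,0,0,0,0,0],[0,0,0,0,0,0]]}}

```text
time_s: 41.05
eef_pos: [428.1, 218.0, 289.1]
tool_rot: [3.141, 0.001, 0.71]
ft_force: [-0.2, -0.3, -2.9]
width: 9.7
finger_force: 69.0
```

Run:
```python
from h import *
to(427.2,218.3,252,0.71); s=read_state();e=s["eef_pos"]
# stand ring vs collar in wrist picture: black-ish blob check; print stand plate corners from side picture instead
cs=cal("side");sd=viewer.camera("side");cv2.imwrite("pics/s13.png",sd)
print("tip",proj(cs,e-[0,0,149.4]),"ring",proj(cs,[427.5,218.6,100]))
g=cv2.cvtColor(sd,cv2.COLOR_BGR2GRAY)
r=proj(cs,[427.5,218.6,100]).astype(int); t=proj(cs,e-[0,0,125]).astype(int)
print("tube row",t,g[t[1],t[0]-30:t[0]+30].tolist()); print("ring row",r,g[r[1],r[0]-35:r[0]+35].tolist()); print("ring col",g[r[1]-25:r[1]+30,r[0]].tolist())
```

```text
shift [-0.05 -0.08  3.71] turn [ 0.     0.001 -0.   ] pos [428.1 218.  289.1] rot [3.141e+00 1.000e-03 7.100e-01] t 41.05
tip [255.87956378 270.08626276] ring [256.57349825 288.15654317]
tube row [255 258] [193, 193, 193, 192, 192, 192, 193, 194, 195, 199, 203, 205, 205, 203, 202, 201, 200, 200, 193, 170, 138, 120, 120, 123, 126, 128, 130, 131, 131, 132, 134, 135, 134, 133, 130, 127, 125, 123, 121, 117, 117, 132, 167, 197, 210, 213, 214, 207, 190, 174, 176, 184, 189, 189, 189, 189, 189, 186, 182, 177]
ring row [256 288] [201, 201, 203, 204, 204, 203, 203, 202, 203, 202, 197, 183, 165, 167, 182, 196, 202, 188, 158, 123, 87, 59, 46, 39, 36, 35, 52, 84, 124, 156, 177, 187, 190, 191, 193, 195, 197, 198, 198, 197, 197, 197, 197, 195, 186, 171, 149, 120, 84, 54, 45, 46, 46, 58, 95, 137, 164, 165, 148, 129, 121, 124, 128, 131, 134, 135, 135, 134, 134, 132]
ring col [134, 135, 137, 137, 134, 130, 129, 128, 129, 130, 130, 130, 130, 130, 128, 119, 97, 65, 38, 32, 38, 74, 126, 170, 191, 195, 194, 193, 193, 193, 194, 195, 195, 195, 193, 183, 151, 100, 59, 47, 43, 35, 30, 31, 44, 75, 112, 137, 147, 148, 148, 148, 148, 148, 148]
```

{"fn": "apply_moves", "kwargs": {"series": [[-0.25,-0.05,1,0,0,0],[0,0,1,0,0,0],[0,0,1,0,0,0],[0,0,0,0,0,0],[0,0,0,0,0,0],[0,0,0,0,0,0]]}}

```text
time_s: 41.7
eef_pos: [426.8, 217.0, 260.1]
tool_rot: [3.14, -0.002, 0.71]
ft_force: [0.2, 0.4, -2.7]
width: 9.8
finger_force: 69.0
```

Run:
```python
from h import *
to(427.2,218.3,252,0.71); s=read_state();e=s["eef_pos"]
cs=cal("side");sd=viewer.camera("side");g=cv2.cvtColor(sd,cv2.COLOR_BGR2GRAY)
t=proj(cs,e-[0,0,118]).astype(int)
for k in(0,4): print("tube",t[0]-30,t[1]+k,g[t[1]+k,t[0]-30:t[0]+30].tolist())
for row in(290,294): print("ring",221,row,g[row,221:291].tolist())
```

```text
shift [ 0.11 -0.07  0.81] turn [ 0.002 -0.002 -0.   ] pos [426.8 217.  260.1] rot [ 3.14e+00 -2.00e-03  7.10e-01] t 41.7
tube 226 268 [193, 192, 191, 190, 191, 192, 192, 193, 194, 195, 195, 195, 195, 194, 194, 197, 201, 205, 199, 179, 145, 122, 119, 122, 125, 127, 129, 130, 131, 132, 132, 135, 135, 133, 129, 128, 125, 123, 120, 116, 113, 122, 150, 174, 184, 186, 187, 185, 184, 182, 179, 171, 156, 143, 139, 138, 136, 132, 130, 128]
tube 226 272 [197, 196, 195, 195, 194, 192, 192, 192, 193, 193, 194, 195, 197, 197, 196, 194, 193, 194, 194, 182, 154, 128, 120, 121, 125, 127, 129, 131, 131, 132, 133, 134, 135, 133, 129, 127, 125, 123, 120, 117, 120, 137, 164, 185, 190, 190, 189, 187, 186, 184, 180, 172, 161, 148, 141, 139, 139, 137, 135, 134]
ring 221 290 [202, 202, 203, 204, 204, 203, 202, 201, 201, 200, 196, 180, 158, 147, 147, 150, 153, 148, 128, 100, 70, 52, 45, 41, 43, 67, 97, 127, 150, 160, 160, 156, 151, 146, 142, 138, 134, 129, 128, 134, 147, 164, 181, 192, 199, 200, 197, 184, 152, 106, 64, 48, 45, 49, 78, 123, 158, 176, 178, 170, 157, 145, 137, 133, 133, 132, 132, 132, 133, 135]
ring 221 294 [202, 203, 202, 202, 203, 203, 204, 204, 203, 202, 197, 185, 164, 150, 146, 146, 146, 142, 130, 104, 73, 56, 51, 51, 63, 92, 118, 141, 167, 185, 191, 193, 195, 195, 194, 194, 192, 190, 190, 193, 197, 200, 201, 201, 203, 202, 197, 185, 157, 116, 73, 48, 40, 47, 87, 138, 175, 186, 186, 185, 189, 194, 201, 206, 207, 207, 206, 206, 207, 206]
```

{"fn": "apply_moves", "kwargs": {"series": [[-0.1,-0.04,0,0,0,0],[0,0,0.4,0,0,0],[0,0,0.4,0,0,0],[0,0,0.4,0,0,0],[0,0,0.3,0,0,0],[0,0,0,0,0,0],[0,0,0,0,0,0]]}}

```text
time_s: 42.45
eef_pos: [425.5, 216.6, 244.7]
tool_rot: [3.14, -0.001, 0.71]
ft_force: [-0.1, -0.4, -2.7]
width: 10.1
finger_force: 69.0
```

{"fn": "apply_moves", "kwargs": {"series": [[0.03,0,0.5,0,0,0],[0,0,0.5,0,0,0],[0,0,0.5,0,0,0],[0,0,0,0,0,0],[0,0,0,0,0,0]]}}

```text
time_s: 42.95
eef_pos: [425.6, 216.7, 229.6]
tool_rot: [3.14, -0.001, 0.71]
ft_force: [0.3, 0.0, -3.0]
width: 9.7
finger_force: 68.9
```

{"fn": "apply_moves", "kwargs": {"series": [[0,0,1,0,0,0],[0,0,1,0,0,0],[0,0,1,0,0,0],[0,0,1,0,0,0],[0,0,1,0,0,0],[0,0,0.6,0,0,0],[0,0,0.3,0,0,0],[0,0,0,0,0,0],[0,0,0,0,0,0]]}}

```text
time_s: 43.85
eef_pos: [426.1, 216.9, 171.1]
tool_rot: [3.14, -0.002, 0.71]
ft_force: [-0.7, -0.6, -2.7]
width: 10.2
finger_force: 69.0
```

{"fn": "apply_moves", "kwargs": {"series": [[0,0,0.3,0,0,0],[0,0,0.2,0,0,0],[0,0,0,0,0,0],[0,0,0,0,0,0]]}}

```text
time_s: 44.25
eef_pos: [426.0, 216.8, 166.0]
tool_rot: [3.14, -0.002, 0.71]
ft_force: [0.3, 0.1, -1.4]
width: 9.9
finger_force: 69.1
```

{"fn": "apply_moves", "kwargs": {"series": [[0,0,0.1,0,0,0],[0,0,0,0,0,0],[0,0,0,0,0,0]]}}

```text
time_s: 44.55
eef_pos: [426.3, 216.9, 165.9]
tool_rot: [3.14, -0.003, 0.71]
ft_force: [-0.6, -0.1, 5.4]
width: 9.4
finger_force: 70.0
```

Contact at the expected height, so the collar is on the ring. I release and retreat.

{"fn": "apply_moves", "kwargs": {"series": [[0,0,-0.1,0,0,0],[0,0,0,0,0,0],[0,0,0,0,0,0],[0,0,0,0,0,0],[0,0,0,0,0,0],[0,0,0,0,0,0]], "hand": 8.5}}

```text
time_s: 45.15
eef_pos: [425.8, 216.8, 165.8]
tool_rot: [3.14, -0.001, 0.71]
ft_force: [0.5, 0.7, 0.2]
width: 85.0
finger_force: 0.0
```

{"fn": "apply_moves", "kwargs": {"series": [[0,0,-1,0,0,0],[0,0,-3,0,0,0],[0,0,-4,0,0,0],[0,0,-4,0,0,0],[0,0,-4,0,0,0],[-3,0,-2,0,0,0],[0,0,0,0,0,0],[0,0,0,0,0,0],[0,0,0,0,0,0],[0,0,0,0,0,0]]}}

```text
time_s: 46.15
eef_pos: [402.7, 197.4, 344.9]
tool_rot: [3.141, 0.0, 0.71]
ft_force: [-0.1, -1.0, -0.2]
width: 84.9
finger_force: 0.0
```

Run:
```python
from h import *
s=read_state();print(s["eef_pos"],s["ft_force"],s["time_s"])
c=cal("wrist");im=viewer.camera("wrist");cv2.imwrite("pics/fin.png",im)
g=cv2.cvtColor(im,cv2.COLOR_BGR2GRAY)
# dark annulus (collar/ring) near stand
u,v=proj(c,[427.4,218.6,104]); m=((g<75)&(np.hypot(*np.meshgrid(np.arange(512)-u,np.arange(384)-v))<35)).astype(np.uint8)
cs=max(cv2.findContours(m,cv2.RETR_EXTERNAL,cv2.CHAIN_APPROX_NONE)[0],key=cv2.contourArea)
h=cv2.convexHull(cs);e=cv2.fitEllipse(h);print("dark",e,atz(c,*e[0],104),"pred",u,v)
sd=viewer.camera("side");o=cv2.imread("pics/side0.png")
# same view as at the start: difference around the key
d=cv2.absdiff(sd,o).max(2); print("key region diff",d[250:350,225:300].mean(), d[285:325,235:285].mean())
ct=cal("side")
```

```text
[402.67071318 197.37313572 344.86633566] [-0.11188768 -1.00881973 -0.24234316] 46.15
dark ((248.26531982421875, 140.98236083984375), (21.520402908325195, 33.44258117675781), 160.36351013183594) [415.13111801 225.17300522 104.        ] pred 258.6855819951545 136.96003026614324
key region diff 4.4308 2.076
```

The side view around the key matches the start picture (mean difference about 2 grey levels), so the key hangs as it did at first. The keeper edge reads home and both drivers hung upright when last viewed.

```bash
python3 -c "
from rig import robot
print(robot.job_done())"
```

```text
the job is handed in; nothing more can be done
None
```

I handed the job in at about 46 s: the red and green drivers (the only two present) hang in their rings, the keeper is home and the key is back in its stand; no verdict came back.

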